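Load wet resin panels on the curing bed

ROBOT

A 6-joint arm with a two-finger parallel gripper is mounted at the origin on the work surface. World frame = base frame: x ahead of the robot, y to its left, z up, the work surface at z = 0. Lengths are in mm, angles in rad, forces in N, time in s.
With the tool pointing down it reaches from about 275 to 750 mm from the base axis. Payload 10.2 kg.
Tool frame: the origin (TCP) lies midway between the tips of the shut fingers; the grasp point (between the pads) lies 19 mm behind it; z points along the fingers, y is the direction in which the jaws open and shut (so a half turn about z gives the same grasp; the last joint's range is limited). The gripper opens to 85 mm and grips with 20 to 120 N. Pads are 22 mm wide; open, the fingers measure 114 mm over their backs; the gripper's body (76 mm by 85 mm) begins 54 mm behind the grasp point. The pads swing forward as they close: fully open they stand 13 mm farther back than shut.
Start: joints at [-1.404, 0.313, 1.498, -0, 1.331, -0.223], TCP at [199.49, -485.628, 231.294] pointing down, gripper open.
Joint ranges: [-2.94, 2.94], [-0.97, 2.17], [0.19, 2.56], [-1.23, 4.37], [0.02, 3.11], [-2.88, 2.88]. Speed limits (rad/s): [2.39, 2.39, 3.01, 3.14, 3.14, 3.14].

INTERFACE

Orientations are given as a unit quaternion [w, x, y, z].
In Python, from rig import ctrl, capture, calibration, order gives the robot as it stands.
- The arm moves only by the tool jog_arm, never from a script. Its argument "rows" is a list that holds one entry, the list of rows, each a list of 6 numbers: the shift along the tool's x, y, z as a fraction of full scale, then the turn, a rotation vector about the tool's x, y, z as a fraction of full scale. In form: [[[x, y, z, ax, ay, az], ...]]. A call has 1 to 8 rows; each row is the pose to reach, as a shift and turn from the pose commanded when the call began, along the tool's axes at that moment; what a row does not reach only later rows make up. Full scale, the value 1, is 0.15 m for a shift and pi/2 rad for a turn. A row lasts 1/12 s, in which the tool goes at most 41.7 mm and 7.16 degrees, less where a joint would pass 70% of its speed; a pose out of reach is approached as far as the arm can. A call with a number of a shift or a turn outside -1 to 1 is refused whole. A call with a gripper value outside its range is refused whole. "jaw" is the gripper command: -1 is fully open, 1 is shut, values between are in proportion, set as the call begins (left out, the last holds). The fingers move at their own pace and stop on an object; "grip_force" is the grip in N (left out, the last holds). Time passes only in rows, so rows that repeat a pose let the fingers close. It gives the time, the measured TCP pose, the force and the opening at its end, in the units of the state.
- ctrl.sense(): the state, without advancing time (a new reading comes with each control period).
- capture(name): name is "scene" or "side" or "wrist"; returns the picture (384x512x3 uint8, red, green, blue); there is no depth.
- calibration(name): a dict with "fov_y" (degrees; the focal length in pixels is half the picture's height over the tangent of half this angle, whatever the lens; pixels are square), "cx", "cy" (the principal point, pixels), "k1" (the pictures are not rectified: a ray, as slopes to the right and down, at radius r is drawn at 1 + k1 r^2 times it, then the intrinsics apply), "view" (4x4, takes a point from world to camera coordinates); the wrist camera has in their place "mount" (4x4, takes a point from camera to tool coordinates, whose origin is the TCP and whose axes are the flange's). Camera axes: x right, y down, z forward; pixel columns grow to the right and rows downward; lengths in mm; the calibration is good to about 2 mm. A picture is of the moment at which its call begins: read the wrist's pose just before it. calibration takes no time and is no camera call.
- order.finish_job(): hands the job in, once; it reports no verdict.
The state is a dict: "time_s": time; "joints": joint angles; "dq": joint speeds; "tau": joint torques, N m; "eef_pos": TCP position; "ee_rot": TCP orientation; "force": force on the tool from outside, world axes, zero at the start; "wrist_torque": the same for the moment, N m; "grip_width": opening from 0.0 (shut) to 1.0 (fully open).
Only numpy, scipy, OpenCV 4.12 (cv2) and the standard library are available. Lean on these libraries where they do the work, as an engineer would, in place of code of your own. Each camera call takes 0.05 s, during which the arm holds its last target.

TASK

Clear the two thread bobbins off the curing bed into the orange bead box, then lay every glass panel on the bed, each inside its own white outline with its orange tab pointing to the bed's orange stripe. The resin faces are still wet, so hold the panels by their edges only, never let the gripper or arm touch a face, and keep them level; when all of them are in place, press the green start button fully down. Leave the other things on the desk where they are.

Things in the scene. Friction and masses are not known exactly. Their poses are not given: they have to be found in the camera images.
- panel0: glass panel, red resin face with white dots; 3 or 4 panels are present. Slab 90 (its x) x 60 (y) x 6 mm on two rubber runners 8 mm high, inset 8 mm from the long edges: slab 8 to 14 mm above its support. Orange tab 24 mm wide, 5 mm thick, juts 15 mm from the short edge at +x. 0.11 kg. Origin: centre of the runners' underside, z up. Hold by the long edges, 60 mm apart
- panel0_face: the wet red resin layer of panel0: 80 by 50 by 2 mm on top of the slab, 5 mm in from its edges; origin at the centre of its underside, 14 mm above the panel's origin; same axes. Must not be touched by gripper or arm
- panel0_tab (a point): middle of panel0's orange tab: 52 mm along +x from the panel's origin, 14 mm above it
- panel1: glass panel, blue resin face with white dots; 3 or 4 panels are present. Slab 90 (its x) x 60 (y) x 6 mm on two rubber runners 8 mm high, inset 8 mm from the long edges: slab 8 to 14 mm above its support. Orange tab 24 mm wide, 5 mm thick, juts 15 mm from the short edge at +x. 0.11 kg. Origin: centre of the runners' underside, z up. Hold by the long edges, 60 mm apart
- panel1_face: the wet blue resin layer of panel1: 80 by 50 by 2 mm on top of the slab, 5 mm in from its edges; origin at the centre of its underside, 14 mm above the panel's origin; same axes. Must not be touched by gripper or arm
- panel1_tab (a point): middle of panel1's orange tab: 52 mm along +x from the panel's origin, 14 mm above it
- panel2: glass panel, green resin face with white dots; 3 or 4 panels are present. Slab 90 (its x) x 60 (y) x 6 mm on two rubber runners 8 mm high, inset 8 mm from the long edges: slab 8 to 14 mm above its support. Orange tab 24 mm wide, 5 mm thick, juts 15 mm from the short edge at +x. 0.11 kg. Origin: centre of the runners' underside, z up. Hold by the long edges, 60 mm apart
- panel2_face: the wet green resin layer of panel2: 80 by 50 by 2 mm on top of the slab, 5 mm in from its edges; origin at the centre of its underside, 14 mm above the panel's origin; same axes. Must not be touched by gripper or arm
- panel2_tab (a point): middle of panel2's orange tab: 52 mm along +x from the panel's origin, 14 mm above it
- panel3: glass panel, purple resin face with white dots; 3 or 4 panels are present. Slab 90 (its x) x 60 (y) x 6 mm on two rubber runners 8 mm high, inset 8 mm from the long edges: slab 8 to 14 mm above its support. Orange tab 24 mm wide, 5 mm thick, juts 15 mm from the short edge at +x. 0.11 kg. Origin: centre of the runners' underside, z up. Hold by the long edges, 60 mm apart
- panel3_face: the wet purple resin layer of panel3: 80 by 50 by 2 mm on top of the slab, 5 mm in from its edges; origin at the centre of its underside, 14 mm above the panel's origin; same axes. Must not be touched by gripper or arm
- panel3_tab (a point): middle of panel3's orange tab: 52 mm along +x from the panel's origin, 14 mm above it
- bed: curing bed, a fixed flat grey plate 320 mm (its x) by 264 mm (its y) by 16 mm high, no rim; an orange stripe runs along its +x end. Four white bay outlines, each 116 by 72 mm, are printed on it (two along x, two along y). Violet lines are decoration. Origin: centre of its underside
- bay0 (a point): bay 0 on the bed's top surface: where the origin of a panel that is central in the outline lies when its tab points to the stripe; same axes as the bed, so +x points to the stripe. Bays are 150 mm apart in the bed's x and 124 mm apart in y
- bay1 (a point): bay 1 on the bed's top surface: where the origin of a panel that is central in the outline lies when its tab points to the stripe; same axes as the bed, so +x points to the stripe. Bays are 150 mm apart in the bed's x and 124 mm apart in y
- bay2 (a point): bay 2 on the bed's top surface: where the origin of a panel that is central in the outline lies when its tab points to the stripe; same axes as the bed, so +x points to the stripe. Bays are 150 mm apart in the bed's x and 124 mm apart in y
- bay3 (a point): bay 3 on the bed's top surface: where the origin of a panel that is central in the outline lies when its tab points to the stripe; same axes as the bed, so +x points to the stripe. Bays are 150 mm apart in the bed's x and 124 mm apart in y
- bobbin_blue: wooden bobbin wound with blue thread, a cylinder 38 mm in diameter and 70 mm tall, standing somewhere on the bed at the start; 0.06 kg. Origin: centre of its foot, z up along its axis
- bobbin_red: wooden bobbin wound with red thread, a cylinder 38 mm in diameter and 70 mm tall, standing somewhere on the bed at the start; 0.06 kg. Origin: centre of its foot, z up along its axis
- beadbox_in (a point): centre of the inner floor, 4 mm above the desk, of the open orange plastic bead box: 120 by 120 by 45 mm high outside, 4 mm walls and floor, no lid, empty, fixed; axes along its walls, z up
- start (a joint): travel of the start button in m: 0 is up, 0.006 is fully down (about 5 N); it springs back
- start_top (a point): centre of the top of the green start button (32 mm across), 67 mm above the desk, on a fixed white control pod 80 by 90 by 45 mm high; it is pressed straight down
- magnifier: glass dome magnifier in a brass ring, 64 mm across, 30 mm high; loose; leave alone. Origin: centre of its underside
- beadjar: amber jar with white cap, 56 mm across, 75 mm high; loose; leave alone. Origin: centre of its underside

How it is judged (in metres and radians):
On the way, in this order (a step that is already met when the one before it is completed fails the run):
1. both bobbins are in the bead box and every panel lies in a bay with its tab towards the stripe (x of bobbin_blue in the frame of beadbox_in between -0.056 and 0.056 m and y of bobbin_blue in the frame of beadbox_in between -0.056 and 0.056 m and z of bobbin_blue in the frame of beadbox_in between -0.006 and 0.045 m and linear speed of each of bobbin_blue, bobbin_red, panel0, panel1, panel2, panel3 below 0.03 m/s and x of bobbin_red in the frame of beadbox_in between -0.056 and 0.056 m and y of bobbin_red in the frame of beadbox_in between -0.056 and 0.056 m and z of bobbin_red in the frame of beadbox_in between -0.006 and 0.045 m and ((horizontal distance between panel0 and bay0 below 0.012 m and x of panel0_tab in the frame of bay0 above 0.042 m and y of panel0_tab in the frame of bay0 between -0.018 and 0.018 m and z of panel0 in the frame of bay0 between -0.005 and 0.005 m) or (horizontal distance between panel0 and bay1 below 0.012 m and x of panel0_tab in the frame of bay1 above 0.042 m and y of panel0_tab in the frame of bay1 between -0.018 and 0.018 m and z of panel0 in the frame of bay1 between -0.005 and 0.005 m) or (horizontal distance between panel0 and bay2 below 0.012 m and x of panel0_tab in the frame of bay2 above 0.042 m and y of panel0_tab in the frame of bay2 between -0.018 and 0.018 m and z of panel0 in the frame of bay2 between -0.005 and 0.005 m) or (horizontal distance between panel0 and bay3 below 0.012 m and x of panel0_tab in the frame of bay3 above 0.042 m and y of panel0_tab in the frame of bay3 between -0.018 and 0.018 m and z of panel0 in the frame of bay3 between -0.005 and 0.005 m)) and angle between each of panel0, panel1, panel2, panel3's own z axis and vertical below 0.08 rad and ((horizontal distance between panel1 and bay0 below 0.012 m and x of panel1_tab in the frame of bay0 above 0.042 m and y of panel1_tab in the frame of bay0 between -0.018 and 0.018 m and z of panel1 in the frame of bay0 between -0.005 and 0.005 m) or (horizontal distance between panel1 and bay1 below 0.012 m and x of panel1_tab in the frame of bay1 above 0.042 m and y of panel1_tab in the frame of bay1 between -0.018 and 0.018 m and z of panel1 in the frame of bay1 between -0.005 and 0.005 m) or (horizontal distance between panel1 and bay2 below 0.012 m and x of panel1_tab in the frame of bay2 above 0.042 m and y of panel1_tab in the frame of bay2 between -0.018 and 0.018 m and z of panel1 in the frame of bay2 between -0.005 and 0.005 m) or (horizontal distance between panel1 and bay3 below 0.012 m and x of panel1_tab in the frame of bay3 above 0.042 m and y of panel1_tab in the frame of bay3 between -0.018 and 0.018 m and z of panel1 in the frame of bay3 between -0.005 and 0.005 m)) and ((horizontal distance between panel2 and bay0 below 0.012 m and x of panel2_tab in the frame of bay0 above 0.042 m and y of panel2_tab in the frame of bay0 between -0.018 and 0.018 m and z of panel2 in the frame of bay0 between -0.005 and 0.005 m) or (horizontal distance between panel2 and bay1 below 0.012 m and x of panel2_tab in the frame of bay1 above 0.042 m and y of panel2_tab in the frame of bay1 between -0.018 and 0.018 m and z of panel2 in the frame of bay1 between -0.005 and 0.005 m) or (horizontal distance between panel2 and bay2 below 0.012 m and x of panel2_tab in the frame of bay2 above 0.042 m and y of panel2_tab in the frame of bay2 between -0.018 and 0.018 m and z of panel2 in the frame of bay2 between -0.005 and 0.005 m) or (horizontal distance between panel2 and bay3 below 0.012 m and x of panel2_tab in the frame of bay3 above 0.042 m and y of panel2_tab in the frame of bay3 between -0.018 and 0.018 m and z of panel2 in the frame of bay3 between -0.005 and 0.005 m)) and ((horizontal distance between panel3 and bay0 below 0.012 m and x of panel3_tab in the frame of bay0 above 0.042 m and y of panel3_tab in the frame of bay0 between -0.018 and 0.018 m and z of panel3 in the frame of bay0 between -0.005 and 0.005 m) or (horizontal distance between panel3 and bay1 below 0.012 m and x of panel3_tab in the frame of bay1 above 0.042 m and y of panel3_tab in the frame of bay1 between -0.018 and 0.018 m and z of panel3 in the frame of bay1 between -0.005 and 0.005 m) or (horizontal distance between panel3 and bay2 below 0.012 m and x of panel3_tab in the frame of bay2 above 0.042 m and y of panel3_tab in the frame of bay2 between -0.018 and 0.018 m and z of panel3 in the frame of bay2 between -0.005 and 0.005 m) or (horizontal distance between panel3 and bay3 below 0.012 m and x of panel3_tab in the frame of bay3 above 0.042 m and y of panel3_tab in the frame of bay3 between -0.018 and 0.018 m and z of panel3 in the frame of bay3 between -0.005 and 0.005 m))), for 0.2 s.
2. the start button is pressed down (value of joint start above 0.0045 m), for 0.1 s.
At the end, for the whole second after the job is handed in: Both bobbins inside the bead box; every panel present flat on the bed in its own bay, origin within 12 mm of the bay point, tab at least 42 mm from that point towards the stripe and within 18 mm sideways; all at rest. Button pressed 4.5 mm or more once all was loaded (all of step 1); the robot touches nothing.
It fails at once if the gripper or arm touches a wet resin face (over 1 N) (contact force between any of panel0_face, panel1_face, panel2_face, panel3_face and the fingers above 1 N or contact force between any of panel0_face, panel1_face, panel2_face, panel3_face and the arm above 1 N).
It fails at once if a panel is tipped by more than 35 degrees (angle between any of panel0, panel1, panel2, panel3's own z axis and vertical above 0.61 rad).
It fails at once if another thing on the desk is shifted by more than 20 mm (distance of any of magnifier, beadjar from where it was at the start of the episode above 0.02 m).
Of panel0, panel1, panel2, panel3 only 3 to 4 are there at a start; the rules pass over those that are not, and their reading is None.
At some moment in a run one of panel0, panel1, panel2, panel3 may be knocked a few centimetres aside while the robot is not near it.
It also fails if it takes over 208 s, if anything falls off the work surface, if the arm or the gripper's body presses on something with over 40 N, if the wrist force passes 120 N, or if a joint passes its speed limit or range.

## Working session

There is one attempt and no reset: what is moved stays moved. The work goes in short steps, Python scripts to look and compute and a tool call to move; the robot and the scene stay as the last step left them, time stands still between calls to the robot, and variables do not carry over. Pictures are saved under pics/ and viewed, and the job is handed in when it is done.

Besides the shell and the picture viewer there is one more tool, called after "Emit:" as name([rows], argument=value, ...), one row to a line, values as JSON. jog_arm: Moves the arm, as the interface text tells. Shift numbers are shares of 0.15 m and turn numbers shares of pi/2 rad, none past 1 either way. Its arguments: {"type":"object","properties":{"rows":{"type":"array","items":{"type":"array","items":{"type":"array","items":{"type":"number"}}}},"jaw":{"type":"number"},"grip_force":{"type":"number"}},"required":["rows"]}

```bash
ls; mkdir -p pics; cat > h.py <<'E'
import numpy as np, cv2
from rig import ctrl, capture, calibration, order
def save(n,f):
    im=capture(n); cv2.imwrite('pics/'+f,im[:,:,::-1]); return im
E
python3 - <<'E'
from h import *
for n in ['scene','side','wrist']:
    print(n,calibration(n))
print(ctrl.sense())
for n in ['scene','side','wrist']: save(n,n+'0.png')
E
```

```text
pics
scene {'fov_y': 56.864728847512076, 'cx': 259.68532628269173, 'cy': 188.0783883122668, 'k1': -0.10628149219795828, 'view': array([[ 8.98247666e-01,  4.39468201e-01, -4.33940770e-03,
        -5.08491903e+02],
       [ 2.56531078e-01, -5.32300777e-01, -8.06751318e-01,
        -8.50693552e+01],
       [-3.56851421e-01,  7.23549295e-01, -5.90875182e-01,
         1.22733562e+03],
       [ 0.00000000e+00,  0.00000000e+00,  0.00000000e+00,
         1.00000000e+00]])}
side {'fov_y': 56.63187651709391, 'cx': 250.8144529996567, 'cy': 191.68845974512504, 'k1': -0.1120567760708713, 'view': array([[-9.70454419e-01, -2.40985241e-01,  1.20138781e-02,
         5.17118350e+02],
       [-1.33964053e-01,  4.96727695e-01, -8.57505236e-01,
         1.59559768e+02],
       [ 2.00678480e-01, -8.33779173e-01, -5.14334947e-01,
         8.46365614e+02],
       [ 0.00000000e+00,  0.00000000e+00,  0.00000000e+00,
         1.00000000e+00]])}
wrist {'fov_y': 58.18973069021353, 'cx': 249.24182367171855, 'cy': 190.18912563921623, 'k1': -0.04823038398264697, 'mount': array([[ 1.28832993e-03, -9.49129351e-01, -3
[... 270 characters left out ...]
         1.00000000e+00]])}
{'time_s': 0.0, 'joints': array([-1.40439945e+00,  3.13445472e-01,  1.49844059e+00, -1.34873090e-05,
        1.33100689e+00, -2.23386612e-01]), 'dq': array([ 0.00052901, -0.00031794, -0.00093612, -0.00144292, -0.0006708 ,
        0.00121914]), 'tau': array([ 9.68833738e-04, -4.12261963e+01, -2.59747320e+01, -1.49084399e-04,
        4.06236053e-03,  4.19962612e-05]), 'eef_pos': array([ 199.44154344, -485.35987546,  230.73607764]), 'ee_rot': array([-6.50072294e-04,  9.81068122e-01,  1.93661864e-01,  1.19764169e-05]), 'force': array([-0.99188885,  0.12185238,  0.48939606]), 'wrist_torque': array([0.00342461, 0.03171589, 0.04621908]), 'grip_width': 0.9941233673777846}
```

View pics/scene0.png

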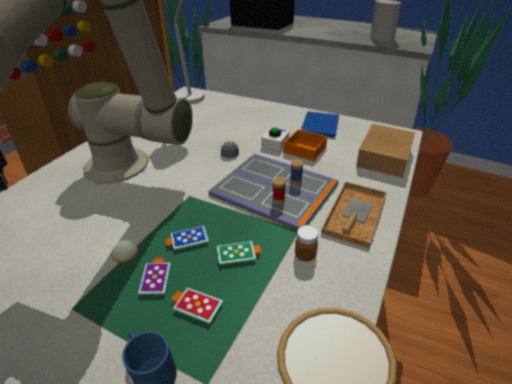

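View pics/side0.png

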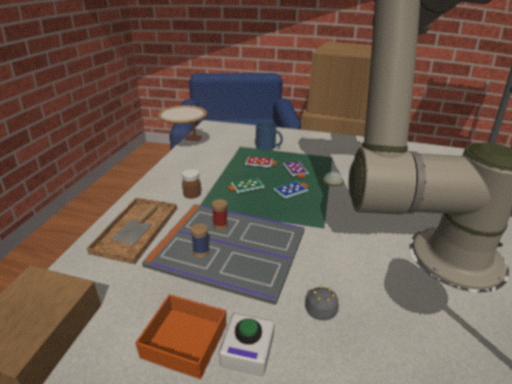

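View pics/wrist0.png

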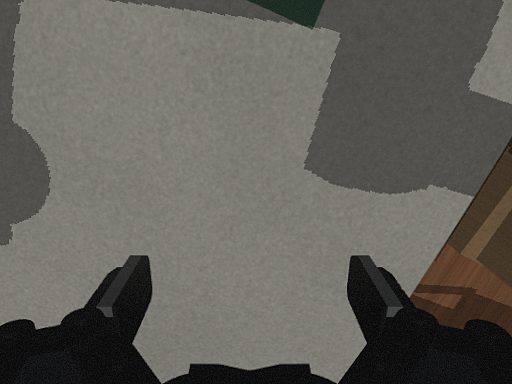

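```bash
cat >> h.py <<'E'
def K(n):
    c=calibration(n); f=192/np.tan(np.radians(c['fov_y']/2)); return c,f
def pose():
    s=ctrl.sense(); w,x,y,z=s['ee_rot']
    from scipy.spatial.transform import Rotation as R
    T=np.eye(4); T[:3,:3]=R.from_quat([x,y,z,w]).as_matrix(); T[:3,3]=s['eef_pos']; return T
def cam2world(n,T=None):
    c,f=K(n)
    if n=='wrist': return (pose() if T is None else T)@c['mount']
    return np.linalg.inv(c['view'])
def px2w(n,uv,z,T=None):
    c,f=K(n); M=cam2world(n,T); out=[]
    for u,v in np.atleast_2d(uv):
        d=np.array([(u-c['cx'])/f,(v-c['cy'])/f]); s=d.copy()
        for _ in range(20): s=d/(1+c['k1']*(s@s))
        r=M[:3,:3]@np.array([s[0],s[1],1]); o=M[:3,3]
        out.append(o+r*(z-o[2])/r[2])
    return np.array(out)
def w2px(n,P,T=None):
    c,f=K(n); M=np.linalg.inv(cam2world(n,T)); out=[]
    for p in np.atleast_2d(P):
        q=M[:3,:3]@p+M[:3,3]; s=q[:2]/q[2]; s=s*(1+c['k1']*(s@s)); out.append([f*s[0]+c['cx'],f*s[1]+c['cy']])
    return np.array(out)
E
python3 - <<'E'
import cv2
a=cv2.imread('pics/scene0.png'); 
cv2.imwrite('pics/s_a.png',cv2.resize(a[100:230,190:350],None,fx=5,fy=4.6,interpolation=cv2.INTER_CUBIC)[:,:800])
cv2.imwrite('pics/s_b.png',cv2.resize(a[215:335,130:280],None,fx=5,fy=5,interpolation=cv2.INTER_CUBIC))
a=cv2.imread('pics/side0.png'); 
cv2.imwrite('pics/d_a.png',cv2.resize(a[190:380,130:330],None,fx=4,fy=3.1578947,interpolation=cv2.INTER_CUBIC))
E
```

```text
(no output)
```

View pics/s_a.png

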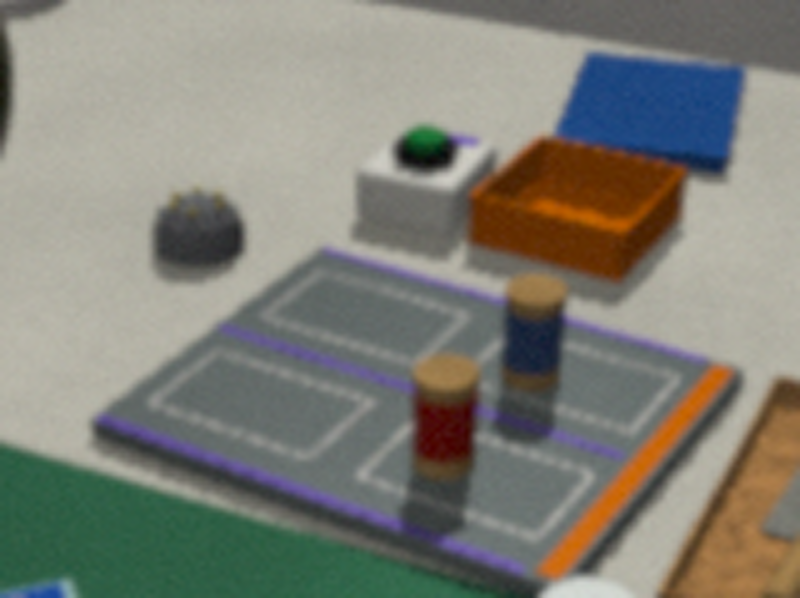

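View pics/s_b.png

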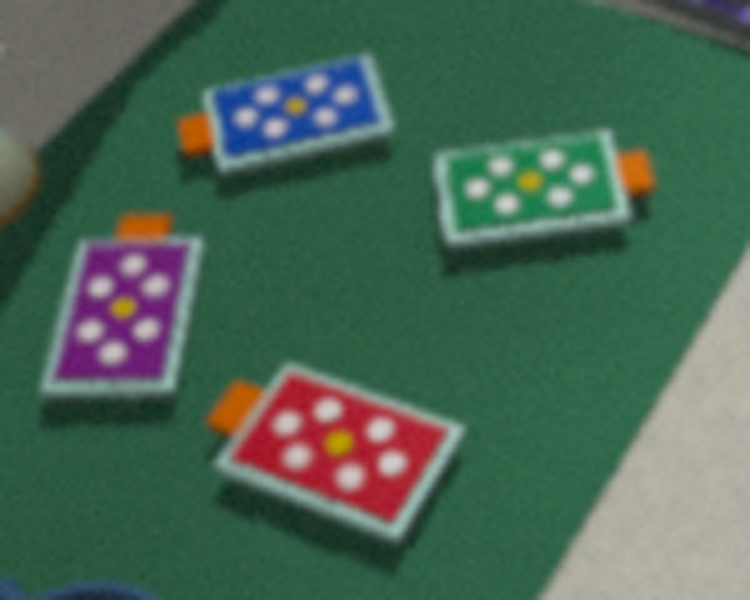

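View pics/d_a.png

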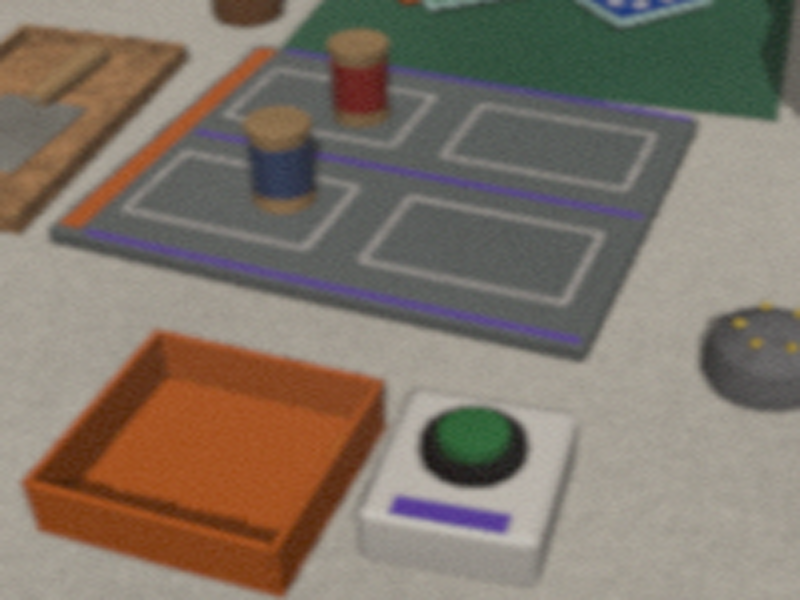

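```bash
cat > m1.py <<'E'
from h import *
np.set_printoptions(precision=1,suppress=True)
sa=lambda L:[(190+u/5,100+v/4.6) for u,v in L]
sb=lambda L:[(130+u/5,215+v/5) for u,v in L]
da=lambda L:[(130+u/4,190+v/3.158) for u,v in L]
print('bed sc',px2w('scene',sa([(325,248),(100,420),(545,578),(738,370)]),16)[:,:2].tolist())
print('bed sd',px2w('side',da([(583,347),(693,122),(262,48),(60,230)]),16)[:,:2].tolist())
print('box',px2w('side',da([(160,332),(383,380),(278,548),(30,485)]),45)[:,:2].tolist())
print('boxsc',px2w('scene',sa([(472,200),(545,138),(685,172),(622,252)]),45)[:,:2].tolist())
print('btn',px2w('side',da([(473,430)]),67),px2w('scene',sa([(427,138)]),67))
print('red',px2w('scene',sa([(447,370)]),86),px2w('side',da([(359,48)]),86))
print('blue',px2w('scene',sa([(536,290)]),86),px2w('side',da([(279,125)]),86))
P={'blue':[(295,105),(195,133)],'green':[(530,181),(637,172)],'purple':[(123,308),(145,228)],'red':[(340,442),(236,408)]}
for k,v in P.items():
    c=px2w('scene',sb(v),16)[:,:2]; d=c[1]-c[0]; print(k,c[0],np.linalg.norm(d),'yaw',np.degrees(np.arctan2(d[1],d[0])))
E
python3 m1.py
```

```text
bed sc [[426.936867855833, 247.1373770077646], [403.1506328986601, -8.06768340263693], [699.9129627626104, -34.90691693410929], [734.2582145286696, 215.03919949332726]]
bed sd [[417.7048010567845, 256.65035659099107], [393.04046369582034, 3.826010999065147], [700.731686750319, -27.911913214750143], [723.8635668013235, 225.94501665202438]]
box [[613.6754202291623, 323.6320214992689], [498.8277680989131, 330.8365786842881], [507.11085896263273, 446.49470358458206], [621.2040556052615, 440.0553779659247]]
boxsc [[510.1581121397701, 312.6341729363097], [519.2668833377828, 432.7165477229097], [631.9175127624635, 422.6084516926679], [630.5711486398287, 285.09819447673226]]
btn [[445.9 371.6  67. ]] [[456.6 354.   67. ]]
red [[607.   42.5  86. ]] [[598.9  55.7  86. ]]
blue [[618.9 149.4  86. ]] [[610.8 161.7  86. ]]
blue [ 458.4 -196.2] 52.54308025886904 yaw -130.6706331096288
green [ 594.  -189.5] 52.946993645424214 yaw 32.55102669138657
purple [ 464.6 -343.4] 49.33650254893289 yaw 116.74333490914661
red [ 595.5 -359.4] 50.82777950853744 yaw -173.4900997499613
```

Emit:
jog_arm([
  [[1, -0.16, -0.153, 0, 0, 0], [1, -0.16, -0.153, 0, 0, 0], [1, -0.16, -0.153, 0, 0, 0], [1, -0.16, -0.153, 0, 0, 0], [1, -0.16, -0.153, 0, 0, 0]],
])

```text
time_s: 0.57
eef_pos: [332.7, -403.9, 255.1]
ee_rot: [0.0, 0.981, 0.196, 0.001]
force: [-0.3, -0.5, -0.5]
grip_width: 1.002
```

Emit:
jog_arm([
  [[1, -0.16, -0.153, 0, 0, 0], [1, -0.16, -0.153, 0, 0, 0], [1, -0.16, -0.153, 0, 0, 0], [1, -0.16, -0.153, 0, 0, 0], [1, -0.16, -0.153, 0, 0, 0]],
])

```text
time_s: 0.98
eef_pos: [462.0, -324.7, 277.5]
ee_rot: [0.0, 0.981, 0.196, 0.001]
force: [-0.7, 0.5, 0.3]
grip_width: 1.004
```

Emit:
jog_arm([
  [[1, -0.16, -0.153, 0, 0, 0], [1, -0.16, -0.153, 0, 0, 0], [1, -0.16, -0.153, 0, 0, 0], [1, -0.16, -0.153, 0, 0, 0], [1, -0.16, -0.153, 0, 0, 0], [1, -0.16, -0.153, 0, 0, 0], [1, -0.16, -0.153, 0, 0, 0]],
])

```text
time_s: 1.57
eef_pos: [587.6, -248.9, 299.5]
ee_rot: [-0.0, 0.981, 0.193, -0.001]
force: [-0.1, -0.8, 0.3]
grip_width: 0.997
```

```bash
cat >> h.py <<'E'
def psi(): 
    T=pose(); return np.degrees(np.arctan2(T[1,0],T[0,0]))
def plan(p,ps):
    """shift & turn (tool axes, fractions of full scale) from measured pose to tcp p pointing straight down with yaw ps(deg)"""
    from scipy.spatial.transform import Rotation as R
    T=pose(); a=np.radians(ps); c,s=np.cos(a),np.sin(a)
    G=np.array([[c,s,0],[s,-c,0],[0,0,-1]]).astype(float)
    d=T[:3,:3].T@(np.array(p,float)-T[:3,3])/150; r=R.from_matrix(T[:3,:3].T@G).as_rotvec()/(np.pi/2)
    print('t',round(ctrl.sense()['time_s'],2),'at',np.round(T[:3,3],1),'psi',round(psi(),2),'q',np.round(ctrl.sense()['joints'],2),'go',np.round(d,3),np.round(r,3),'dist',np.round(np.linalg.norm(d)*150,1))
E
python3 - <<'E'
from h import *
T=pose(); np.save('T1.npy',T); print(T)
save('wrist','w1.png'); im=cv2.imread('pics/w1.png'); cv2.imwrite('pics/w1b.png',cv2.resize(im,(800,600)))
E
```

```text
[[ 9.25278790e-01  3.79285644e-01 -1.24921571e-03  5.87600510e+02]
 [ 3.79286283e-01 -9.25279319e-01  3.13090778e-04 -2.48876765e+02]
 [-1.03712263e-03 -7.63506640e-04 -9.99999171e-01  2.99536521e+02]
 [ 0.00000000e+00  0.00000000e+00  0.00000000e+00  1.00000000e+00]]
```

View pics/w1b.png

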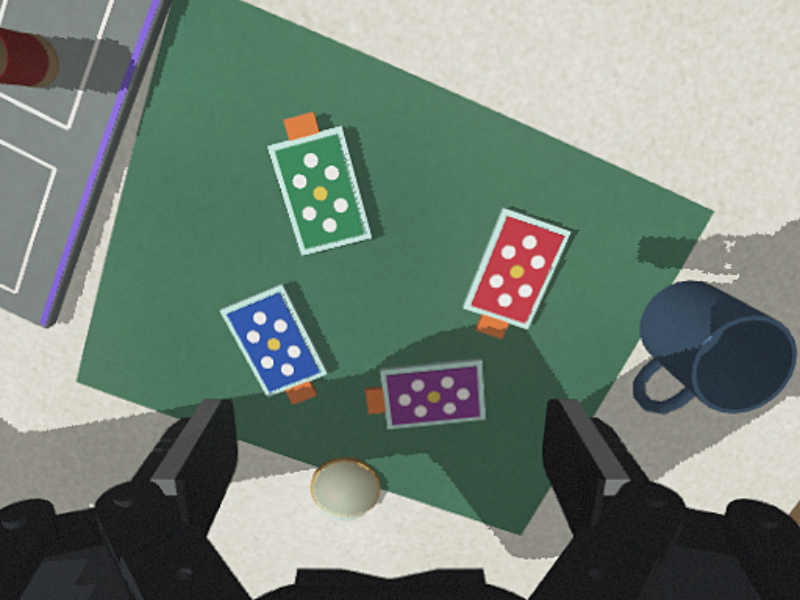

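```bash
cat >> h.py <<'E'
RNG={'red':[((170,110,60),(180,255,255)),((0,110,60),(4,255,255))],'blue':[((108,120,50),(122,255,255))],'green':[((58,110,60),(78,255,255))],'purple':[((140,100,30),(158,255,255))]}
def panels(n,im,T=None,zs=0,cols=('red','blue','green','purple')):
    hsv=cv2.cvtColor(np.ascontiguousarray(im),cv2.COLOR_RGB2HSV); res={}
    org=cv2.inRange(hsv,(8,150,80),(19,255,255))
    for k in cols:
        m=0
        for lo,hi in RNG[k]: m=m|cv2.inRange(hsv,lo,hi)
        if k=='green':
            # green mat: select the face as region enclosed by whitish rim: use yellow centre dot region
            m=cv2.inRange(hsv,(55,95,90),(80,255,255))
        m=cv2.morphologyEx(m,cv2.MORPH_OPEN,np.ones((2,2),np.uint8))
        cs,_=cv2.findContours(m,cv2.RETR_LIST if k=='green' else cv2.RETR_EXTERNAL,cv2.CHAIN_APPROX_NONE)
        best=None
        for c in cs:
            if len(c)<20: continue
            h=cv2.convexHull(c).reshape(-1,2).astype(float)
            w=px2w(n,h,16+zs,T)[:,:2].astype(np.float32)
            r=cv2.minAreaRect(w); a,b=max(r[1]),min(r[1])
            e=abs(a-80)+abs(b-50)
            if e<20 and (best is None or e<best[0]): best=(e,r)
        if best is None: print(k,'not found'); continue
        (cx,cy),(w_,h_),ang=best[1]
        if w_<h_: ang+=90
        sc=[]
        for s in (0,180):
            a=np.radians(ang+s); q=w2px(n,[cx+52*np.cos(a),cy+52*np.sin(a),13+zs],T)[0].round().astype(int)
            y,x=q[1],q[0]; sc.append(org[max(y-4,0):y+5,max(x-4,0):x+5].mean() if 0<=x<512 and 0<=y<384 else -1)
        if sc[1]>sc[0]: ang+=180
        ang=(ang+180)%360-180
        res[k]=(cx,cy,ang); print(k,'x %.1f y %.1f yaw %.1f size %.1f %.1f'%(cx,cy,ang,max(w_,h_),min(w_,h_)),'tab',np.round(sc))
    return res
E
python3 - <<'E'
from h import *
T=np.load('T1.npy'); im=cv2.imread('pics/w1.png')[:,:,::-1]
r=panels('wrist',im,T)
f=512/800
print(px2w('wrist',np.array([(345,488)])*f,15,T))
# bed edge points
print(px2w('wrist',np.array([(170,0),(48,326)])*f,16,T))
E
```

```text
red x 590.7 y -361.1 yaw -176.4 size 79.5 49.7 tab [  0. 255.]
blue x 452.6 y -197.0 yaw -135.3 size 80.0 49.9 tab [  0. 233.]
green x 588.7 y -189.9 yaw 36.6 size 79.5 49.8 tab [252.   0.]
purple x 459.0 y -344.4 yaw 118.8 size 78.5 49.3 tab [246.   0.]
[[ 336.4112137  -305.65690123   15.        ]]
[[678.5438024  -40.12468901  16.        ]
 [393.2015969   -7.92390417  16.        ]]
```

Emit:
jog_arm([
  [[0.57, -1, 0, 0, 0, 0.15], [0.57, -1, 0, 0, 0, 0.3], [0.57, -1, 0, 0, 0, 0.314], [0.57, -1, 0, 0, 0, 0.314], [0.57, -1, 0, 0, 0, 0.314], [0.57, -1, 0, 0, 0, 0.314]],
])

```text
time_s: 2.12
eef_pos: [610.0, -74.9, 300.6]
ee_rot: [-0.0, 0.999, -0.051, 0.0]
force: [-0.3, 0.0, 0.3]
grip_width: 1.002
```

```bash
python3 -c "
from h import *
plan((629,103,300),-6)"
```

```text
t 2.12 at [610.  -74.9 300.6] psi -5.83 q [-0.31  0.49  1.07  0.    1.58  1.36] go [ 0.005 -1.193  0.004] [-0.    -0.     0.002] dist 178.9
```

Emit:
jog_arm([
  [[0, -1, 0, 0, 0, 0], [0, -1, 0, 0, 0, 0], [0, -1, 0, 0, 0, 0], [0, -1, 0, 0, 0, 0], [0, -1, 0, 0, 0, 0], [0, -1, 0, 0, 0, 0], [0, -1, 0, 0, 0, 0]],
])

```text
time_s: 2.7
eef_pos: [625.9, 70.3, 300.1]
ee_rot: [0.0, 0.999, -0.053, -0.0]
force: [0.1, 0.7, 0.4]
grip_width: 1.001
```

```bash
python3 - <<'E'
from h import *
T=pose(); np.save('T2.npy',T); print(T[:3,3])
save('wrist','w2.png'); im=cv2.imread('pics/w2.png'); cv2.imwrite('pics/w2b.png',cv2.resize(im,(800,600),interpolation=cv2.INTER_CUBIC))
E
```

```text
[625.93986402  70.30478036 300.08569295]
```

View pics/w2b.png

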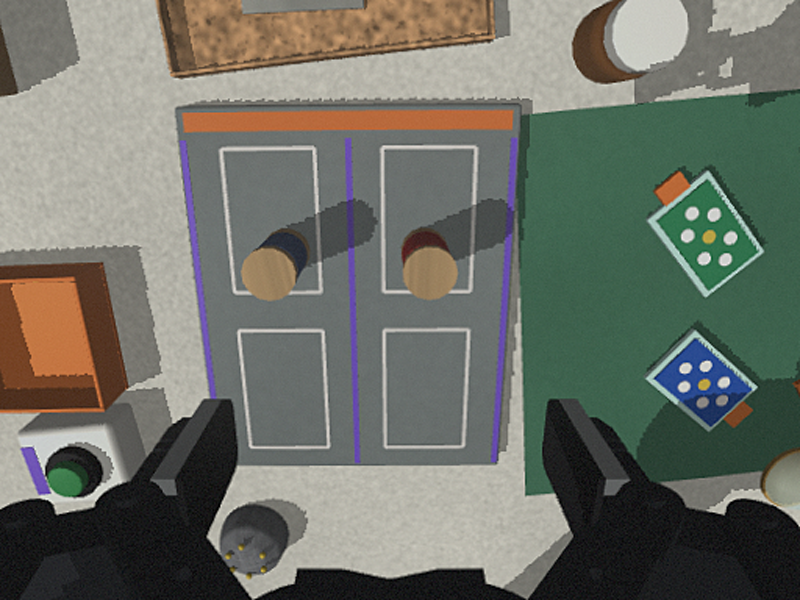

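```bash
cat > m2.py <<'E'
from h import *
np.set_printoptions(precision=1,suppress=True)
from scipy.optimize import least_squares
T=np.load('T2.npy'); f=512/800
g=lambda L,z:px2w('wrist',(np.array(L,float)+.5)*f-.5,z,T)[:,:2]
bays=[[(219,148),(315,147),(323,292),(231,294)],[(380,147),(477,147),(474,292),(383,292)],[(237,330),(324,329),(330,446),(248,448)],[(382,330),(469,328),(464,447),(384,447)]]
W=[g(b,16) for b in bays]
for w in W:
    a=(w[0]+w[1]-w[2]-w[3])/2; b=(w[0]+w[3]-w[1]-w[2])/2
    print(w.mean(0),'len',np.linalg.norm(a),np.linalg.norm(b),'yaw',np.degrees(np.arctan2(a[1],a[0])))
mod=[]
for sx,sy in [(1,1),(1,-1),(-1,1),(-1,-1)]:
    mod.append([(75*sx+57,62*sy+35),(75*sx+57,62*sy-35),(75*sx-57,62*sy-35),(75*sx-57,62*sy+35)])
M=np.array(mod).reshape(-1,2); W=np.array(W).reshape(-1,2)
def res(p):
    c,s=np.cos(p[2]),np.sin(p[2]); return ((M@np.array([[c,s],[-s,c]])*p[3]+p[:2])-W).ravel()
r=least_squares(res,[560,110,-.1,1]); print('outline centre',r.x[:2],'yaw',np.degrees(r.x[2]),'scale',r.x[3],'rms',np.sqrt(np.mean(r.fun**2)))
B=g([(181,107),(519,104),(497,463),(213,465)],16); c,s=np.cos(r.x[2]),np.sin(r.x[2])
print('bed corners in outline frame',(B-r.x[:2])@np.array([[c,-s],[s,c]]))
for n,p in [('blue',(269,274)),('red',(430,273))]: print(n,g([p],86))
print('box rim',g([(103,263),(127,390),(101,411)],45),'btn',g([(67,480)],67),'jar',g([(650,33)],75),'dome',g([(255,530)],20))
E
python3 m2.py
```

```text
[636.7 163.7] len 117.53194010898945 75.68486377975641 yaw -5.809533908262092
[624.2  39.1] len 116.82902707049 75.10709613981717 yaw -4.701754566535986
[487.4 178.3] len 116.93336387058677 75.45247580461323 yaw -5.9288116708097025
[474.9  54.6] len 117.22296716887918 74.0140134602818 yaw -5.355375959243498
outline centre [555.8 108.9] yaw -5.633160135696966 scale 1.0146493006498651 rms 1.8732829606784636
bed corners in outline frame [[ 164.5  125.5]
 [ 164.6 -129.5]
 [-152.  -131. ]
 [-153.3  135.8]]
blue [[613.3 155.1]]
red [[602.4  44.7]]
box rim [[625.  292.8]
 [515.8 302.5]
 [498.4 330.5]] btn [[447.2 364.7]] jar [[ 742.1 -107.3]] dome [[341.  232.3]]
```

```bash
python3 -c "
from h import *
plan((613.3,155.1,150),-5.65)"
```

```text
t 2.75 at [626.   70.2 300.1] psi -6.05 q [-0.07  0.53  1.01 -0.    1.61  1.6 ] go [-0.144 -0.555  1.001] [ 0.     0.    -0.004] dist 172.9
```

Emit:
jog_arm([
  [[-0.144, -0.555, 1, 0, 0, -0.004], [-0.144, -0.555, 1, 0, 0, -0.004], [-0.144, -0.555, 1, 0, 0, -0.004], [-0.144, -0.555, 1, 0, 0, -0.004], [-0.144, -0.555, 1, 0, 0, -0.004], [-0.144, -0.555, 1, 0, 0, -0.004], [-0.144, -0.555, 1, 0, 0, -0.004]],
])

```text
time_s: 3.33
eef_pos: [614.1, 155.9, 151.9]
ee_rot: [0.0, 0.999, -0.049, 0.001]
force: [0.7, -0.7, 0.9]
grip_width: 0.998
```

```bash
python3 - <<'E'
from h import *
plan((613.3,155.1,50),-5.65)
T=pose();save('wrist','w3.png')
f=512/800
im=cv2.imread('pics/w3.png'); cv2.imwrite('pics/w3b.png',cv2.resize(im,(800,600),interpolation=cv2.INTER_CUBIC)); np.save('T3.npy',T)
E
```

```text
t 3.33 at [614.1 155.9 151.9] psi -5.64 q [ 0.06  0.61  1.25 -0.    1.27  1.73] go [-0.007  0.006  0.679] [ 0.    -0.002  0.   ] dist 101.9
```

View pics/w3b.png

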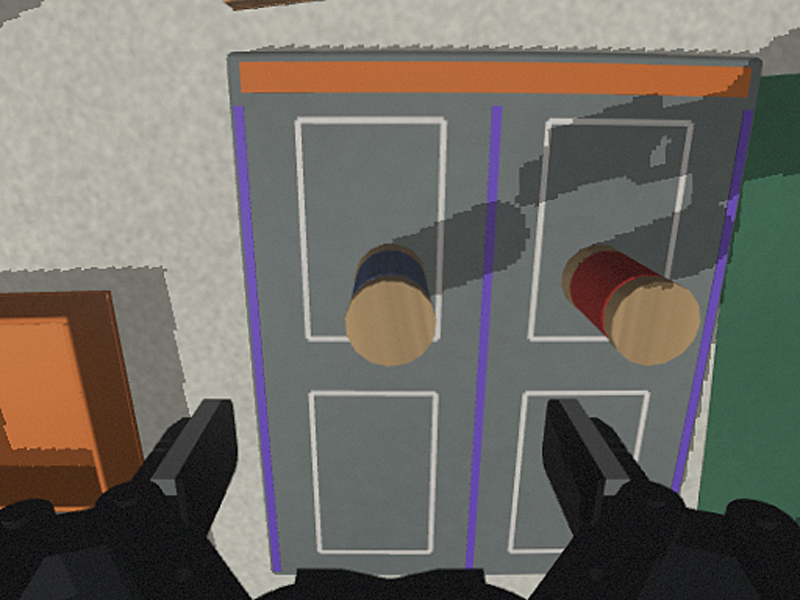

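```bash
python3 - <<'E'
from h import *
T=np.load('T3.npy');f=512/800
g=lambda L,z:px2w('wrist',(np.array(L,float)+.5)*f-.5,z,T)[:,:2].round(1)
print(g([(391,322),(655,321)],86))
for b in [[(295,118),(446,118),(439,340),(307,340)],[(547,120),(692,122),(665,341),(530,340)],[(309,393),(438,393),(434,552),(318,552)],[(523,393),(648,393)]]:
    w=g(b,16); print(w.mean(0),w.tolist())
E
```

```text
[[614.3 155.3]
 [603.9  45.1]]
[636.925 163.075] [[699.5, 194.5], [692.2, 120.3], [574.4, 132.0], [581.6, 205.5]]
[624.175  38.175] [[686.7, 70.4], [679.6, -2.9], [561.0, 4.1], [569.4, 81.1]]
[486.7 177.5] [[548.5, 209.3], [541.3, 134.8], [424.9, 145.2], [432.1, 220.7]]
[532.45  48.75] [[536.3, 85.6], [528.6, 11.9]]
```

Emit:
jog_arm([
  [[0, 0.004, 0.68, 0, 0, 0], [0, 0.004, 0.68, 0, 0, 0], [0, 0.004, 0.68, 0, 0, 0], [0, 0.004, 0.68, 0, 0, 0], [0, 0.004, 0.68, 0, 0, 0]],
])

```text
time_s: 3.8
eef_pos: [614.3, 155.8, 50.0]
ee_rot: [-0.0, 0.999, -0.049, 0.001]
force: [0.6, 0.2, 0.6]
grip_width: 1.0
```

Emit:
jog_arm([
  [[0, 0, 0, 0, 0, 0], [0, 0, 0, 0, 0, 0], [0, 0, 0, 0, 0, 0], [0, 0, 0, 0, 0, 0], [0, 0, 0, 0, 0, 0], [0, 0, 0, 0, 0, 0]],
], jaw=1, grip_force=30)

```text
time_s: 4.3
eef_pos: [613.7, 156.8, 49.5]
ee_rot: [-0.0, 0.999, -0.049, 0.001]
force: [-1.6, -0.9, 6.0]
grip_width: 0.437
```

Emit:
jog_arm([
  [[0, 0, 0, 0, 0, 0], [0, 0, 0, 0, 0, 0], [0, 0, -1, 0, 0, 0], [0, 0, -1, 0, 0, 0], [0, 0, -1, 0, 0, 0], [0, 0, -1, 0, 0, 0], [0, 0, -1, 0, 0, 0]],
])

```text
time_s: 4.88
eef_pos: [615.0, 157.2, 205.0]
ee_rot: [-0.001, 0.999, -0.048, 0.005]
force: [-0.3, 1.1, -0.9]
grip_width: 0.438
```

Emit:
jog_arm([
  [[0, -1, 0, 0, 0, 0], [0, -1, 0, 0, 0, 0], [0, -1, 0, 0, 0, 0], [0, -1, 0, 0, 0, 0], [0, -1, 0, 0, 0, 0], [0, -1, 0, 0, 0, 0], [0, -1, 0, 0, 0, 0]],
])

```text
time_s: 5.47
eef_pos: [627.4, 305.5, 197.4]
ee_rot: [0.0, 0.999, -0.049, -0.001]
force: [-0.0, -0.6, -1.4]
grip_width: 0.434
```

```bash
python3 - <<'E'
from h import *
plan((565,375,100),-5.65)
T=pose();save('wrist','w4.png')
im=cv2.imread('pics/w4.png'); cv2.imwrite('pics/w4b.png',cv2.resize(im,(800,600),interpolation=cv2.INTER_CUBIC)); np.save('T4.npy',T)
E
```

```text
t 5.47 at [627.4 305.5 197.4] psi -5.58 q [ 0.29  0.74  0.92 -0.    1.49  1.95] go [-0.459 -0.421  0.649] [0.    0.001 0.001] dist 134.9
```

View pics/w4b.png

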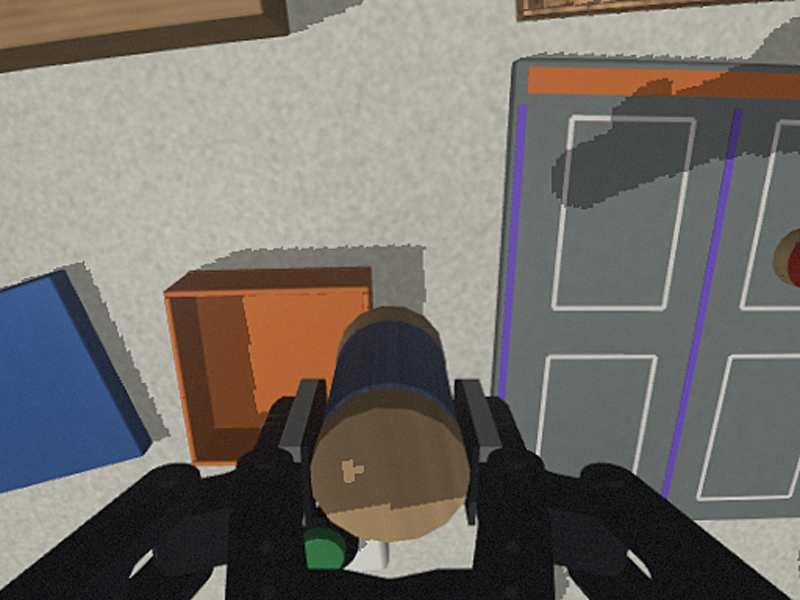

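```bash
python3 - <<'E'
from h import *
T=np.load('T4.npy');f=512/800
g=lambda L,z:px2w('wrist',(np.array(L,float)+.5)*f-.5,z,T)[:,:2].round(1)
w=g([(164,290),(371,290),(192,465)],45);print(w, (w[1]+w[2])/2, np.linalg.norm(w[0]-w[1]),np.linalg.norm(w[0]-w[2]),np.degrees(np.arctan2(*(w[0]-w[2])[::-1])))
print(g([(325,547)],67))
E
```

```text
[[626.5 436.8]
 [614.9 317.4]
 [507.2 446.4]] [561.05 381.9 ] 119.96216070078101 119.68562988095105 -4.60064414543303
[[453.1 363.8]]
```

```bash
python3 - <<'E'
from h import *
plan((587,379.7,110),-5.3)
E
```

```text
t 5.52 at [627.6 305.1 197.8] psi -5.63 q [ 0.29  0.74  0.92 -0.    1.49  1.95] go [-0.318 -0.469  0.585] [ 0.     0.    -0.004] dist 122.1
```

Emit:
jog_arm([
  [[-0.318, -0.469, 0, 0, 0, 0], [-0.318, -0.469, 0.2, 0, 0, 0], [-0.318, -0.469, 0.585, 0, 0, 0], [-0.318, -0.469, 0.585, 0, 0, 0], [-0.318, -0.469, 0.585, 0, 0, 0], [-0.318, -0.469, 0.585, 0, 0, 0]],
])

```text
time_s: 6.02
eef_pos: [587.1, 379.7, 110.4]
ee_rot: [0.0, 0.999, -0.049, -0.001]
force: [-0.1, -0.6, -0.3]
grip_width: 0.439
```

Emit:
jog_arm([
  [[0, 0, 0.46, 0, 0, 0], [0, 0, 0.46, 0, 0, 0], [0, 0, 0.46, 0, 0, 0], [0, 0, 0.46, 0, 0, 0], [0, 0, 0.46, 0, 0, 0]],
])

```text
time_s: 6.43
eef_pos: [588.8, 380.8, 45.1]
ee_rot: [-0.001, 0.999, -0.049, 0.002]
force: [0.2, -0.9, -0.4]
grip_width: 0.437
```

```bash
python3 - <<'E'
from h import *
plan((587,379.7,39.5),-5.3); save('side','sd1.png'); print(ctrl.sense()['force'])
E
```

```text
t 6.43 at [588.8 380.8  45.1] psi -5.62 q [0.41 0.87 1.08 0.   1.19 2.08] go [-0.011  0.009  0.037] [-0.002 -0.003 -0.004] dist 6.0
[-0.14556069  1.37080531 -0.22752635]
```

View pics/sd1.png

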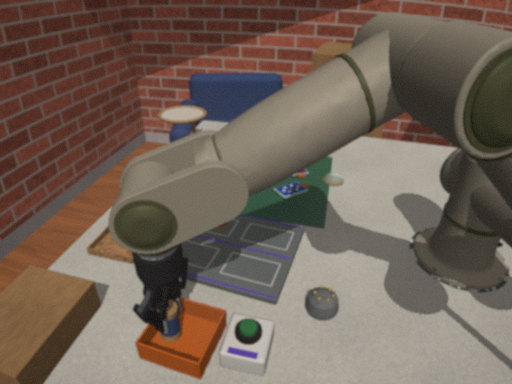

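Emit:
jog_arm([
  [[0, 0, 0.01, 0, 0, 0], [0, 0, 0.01, 0, 0, 0], [0, 0, 0.01, 0, 0, 0]],
])

```text
time_s: 6.73
eef_pos: [587.2, 380.9, 40.7]
ee_rot: [-0.0, 0.999, -0.049, 0.0]
force: [1.1, 0.6, -0.1]
grip_width: 0.436
```

Emit:
jog_arm([
  [[0, 0, 0, 0, 0, 0], [0, 0, 0, 0, 0, 0], [0, 0, 0, 0, 0, 0], [0, 0, 0, 0, 0, 0]],
], jaw=-0.3)

```text
time_s: 7.07
eef_pos: [586.9, 380.9, 40.0]
ee_rot: [-0.0, 0.999, -0.049, 0.0]
force: [0.1, -0.6, -0.3]
grip_width: 0.653
```

Emit:
jog_arm([
  [[0, 0, -0.9, 0, 0, 0], [0, 0, -0.9, 0, 0, 0], [0, 0, -0.9, 0, 0, 0], [0, 0, -0.9, 0, 0, 0], [0, 0, -0.9, 0, 0, 0], [0, 0, -0.9, 0, 0, 0]],
])

```text
time_s: 7.57
eef_pos: [586.8, 380.8, 174.6]
ee_rot: [-0.0, 0.999, -0.049, 0.0]
force: [-0.5, -0.3, -0.3]
grip_width: 0.648
```

```bash
python3 - <<'E'
from h import *
plan((603.5,45,150),-5.65); save('side','sd2.png')
E
```

```text
t 7.57 at [586.8 380.8 174.6] psi -5.56 q [0.41 0.76 0.95 0.   1.44 2.08] go [0.328 2.217 0.164] [-0.    -0.     0.001] dist 337.1
```

View pics/sd2.png

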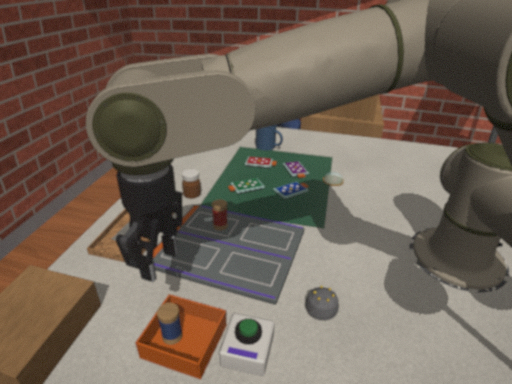

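The blue bobbin stands in the box at (168,322). Now the red one.

Emit:
jog_arm([
  [[0.15, 1, 0, 0, 0, 0], [0.15, 1, 0, 0, 0, 0], [0.15, 1, 0, 0, 0, 0], [0.15, 1, 0, 0, 0, 0], [0.15, 1, 0, 0, 0, 0]],
], jaw=-1)

```text
time_s: 8.03
eef_pos: [594.7, 224.3, 172.9]
ee_rot: [0.001, 0.999, -0.051, -0.002]
force: [0.2, 0.6, -0.4]
grip_width: 0.997
```

Emit:
jog_arm([
  [[0.178, 1, 0, 0, 0, 0], [0.178, 1, 0, 0, 0, 0], [0.178, 1, 0, 0, 0, 0], [0.178, 1, 0, 0, 0, 0], [0.178, 1, 0, 0, 0, 0], [0.178, 1, 0, 0, 0, 0]],
])

```text
time_s: 8.53
eef_pos: [606.4, 76.6, 173.2]
ee_rot: [-0.0, 0.999, -0.05, -0.001]
force: [0.2, -0.5, 1.3]
grip_width: 1.001
```

```bash
python3 - <<'E'
from h import *
plan((603.5,45,150),-5.65)
E
```

```text
t 8.53 at [606.4  76.6 173.2] psi -5.69 q [-0.07  0.55  1.3   0.    1.29  1.6 ] go [0.002 0.211 0.155] [-0.     0.002 -0.   ] dist 39.3
```

Emit:
jog_arm([
  [[0.002, 0.21, 0.155, 0, 0, 0], [0.002, 0.21, 0.155, 0, 0, 0], [0.002, 0.21, 0.155, 0, 0, 0], [0.002, 0.21, 0.822, 0, 0, 0], [0.002, 0.21, 0.822, 0, 0, 0], [0.002, 0.21, 0.822, 0, 0, 0], [0.002, 0.21, 0.822, 0, 0, 0], [0.002, 0.21, 0.822, 0, 0, 0]],
])

```text
time_s: 9.2
eef_pos: [604.2, 47.4, 51.9]
ee_rot: [-0.0, 0.999, -0.048, -0.0]
force: [-0.1, -0.3, 0.2]
grip_width: 0.998
```

Emit:
jog_arm([
  [[0, 0, 0, 0, 0, 0], [0, 0, 0, 0, 0, 0], [0, 0, 0, 0, 0, 0], [0, 0, 0, 0, 0, 0], [0, 0, 0, 0, 0, 0], [0, 0, 0, 0, 0, 0]],
], jaw=1)

```text
time_s: 9.7
eef_pos: [604.6, 46.0, 52.7]
ee_rot: [-0.0, 0.999, -0.049, 0.001]
force: [-0.4, -0.2, 6.7]
grip_width: 0.434
```

Emit:
jog_arm([
  [[0, 0, -0.9, 0, 0, 0], [0, 0, -0.9, 0, 0, 0], [0, 0, -0.9, 0, 0, 0], [0, 0, -0.9, 0, 0, 0], [0, 0, -0.9, 0, 0, 0], [0, 0, -0.9, 0, 0, 0]],
])

```text
time_s: 10.2
eef_pos: [603.8, 46.0, 186.1]
ee_rot: [-0.0, 0.999, -0.049, -0.0]
force: [-0.4, 0.1, -0.8]
grip_width: 0.432
```

```bash
python3 - <<'E'
from h import *
plan((535,384.5,180),-5.3)
E
```

```text
t 10.2 at [603.8  46.  186.1] psi -5.58 q [-0.12  0.53  1.3  -0.    1.31  1.55] go [-0.675 -2.201  0.041] [-0.     0.    -0.003] dist 345.4
```

Emit:
jog_arm([
  [[-0.3, -1, 0, 0, 0, 0], [-0.3, -1, 0, 0, 0, 0], [-0.3, -1, 0, 0, 0, 0], [-0.3, -1, 0, 0, 0, 0], [-0.3, -1, 0, 0, 0, 0]],
])

```text
time_s: 10.62
eef_pos: [571.3, 204.8, 184.2]
ee_rot: [-0.0, 0.999, -0.046, -0.002]
force: [-0.2, -1.2, -0.4]
grip_width: 0.437
```

Emit:
jog_arm([
  [[-0.3, -1, 0, 0, 0, 0], [-0.3, -1, 0, 0, 0, 0], [-0.3, -1, 0, 0, 0, 0], [-0.3, -1, 0, 0, 0, 0], [-0.3, -1, 0, 0, 0, 0], [-0.3, -1, 0, 0, 0, 0]],
])

```text
time_s: 11.12
eef_pos: [542.4, 354.2, 184.0]
ee_rot: [0.001, 0.999, -0.047, -0.002]
force: [-0.3, -0.5, -0.6]
grip_width: 0.441
```

```bash
python3 - <<'E'
from h import *
plan((535,384.5,115),-5.3)
E
```

```text
t 11.12 at [542.4 354.2 184. ] psi -5.43 q [ 0.4   0.62  1.15 -0.    1.37  2.06] go [-0.067 -0.197  0.46 ] [ 0.001  0.002 -0.001] dist 75.7
```

Emit:
jog_arm([
  [[-0.067, -0.197, 0, 0, 0, 0], [-0.067, -0.197, 0, 0, 0, 0], [-0.067, -0.197, 0.46, 0, 0, 0], [-0.067, -0.197, 0.46, 0, 0, 0], [-0.067, -0.197, 0.46, 0, 0, 0], [-0.067, -0.197, 0.46, 0, 0, 0]],
])

```text
time_s: 11.62
eef_pos: [536.3, 382.4, 116.3]
ee_rot: [0.001, 0.999, -0.049, -0.002]
force: [0.3, 0.8, 0.3]
grip_width: 0.433
```

Emit:
jog_arm([
  [[0, 0, 0.49, 0, 0, 0], [0, 0, 0.49, 0, 0, 0], [0, 0, 0.49, 0, 0, 0], [0, 0, 0.49, 0, 0, 0], [0, 0, 0.49, 0, 0, 0], [0, 0, 0.49, 0, 0, 0], [0, 0, 0.49, 0, 0, 0]],
])

```text
time_s: 12.2
eef_pos: [537.2, 384.1, 46.2]
ee_rot: [-0.001, 0.999, -0.049, 0.001]
force: [-0.2, -0.1, -1.0]
grip_width: 0.44
```

Emit:
jog_arm([
  [[0, 0, 0, 0, 0, 0], [0, 0, 0, 0, 0, 0], [0, 0, 0, 0, 0, 0], [0, 0, 0, 0, 0, 0]],
], jaw=-0.3)

```text
time_s: 12.53
eef_pos: [536.4, 383.8, 44.3]
ee_rot: [-0.0, 0.999, -0.049, 0.0]
force: [0.1, 0.4, -0.3]
grip_width: 0.652
```

Emit:
jog_arm([
  [[0, 0, -1, 0, 0, 0], [0, 0, -1, 0, 0, 0], [0, 0, -1, 0, 0, 0], [0, 0, -1, 0, 0, 0], [0, 0, -1, 0, 0, 0], [0, 0, -1, 0, 0, 0]],
])

```text
time_s: 13.03
eef_pos: [536.7, 383.9, 195.5]
ee_rot: [-0.001, 0.999, -0.049, 0.001]
force: [0.4, -0.4, -0.2]
grip_width: 0.652
```

```bash
python3 - <<'E'
from h import *
plan((588.7,-189.9,200),36.6); save('side','sd3.png'); im=save('wrist','w5.png')
E
```

```text
t 13.03 at [536.7 383.9 195.5] psi -5.56 q [ 0.44  0.64  1.09 -0.    1.41  2.11] go [ 0.716  3.774 -0.034] [-0.    -0.002 -0.468] dist 576.2
```

View pics/sd3.png

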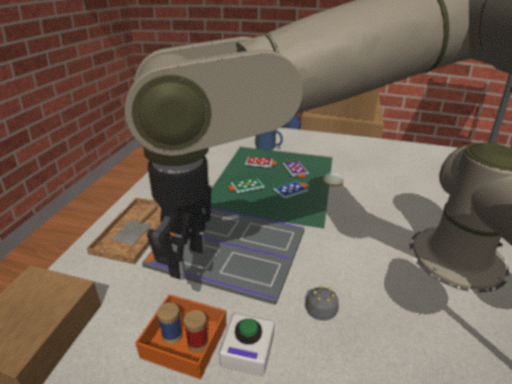

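View pics/w5.png

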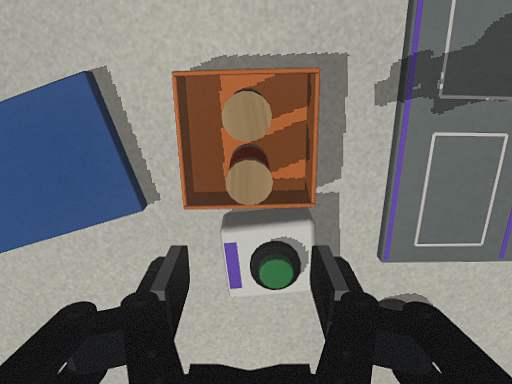

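```bash
python3 - <<'E'
from h import *
print(px2w('wrist',[(276,271)],67))
E
```

```text
[[448.57398741 367.71371442  67.        ]]
```

Emit:
jog_arm([
  [[0.18, 0.945, 0, 0, 0, 0], [0.18, 0.945, 0, 0, 0, 0], [0.18, 0.945, 0, 0, 0, 0], [0.18, 0.945, 0, 0, 0, 0], [0.18, 0.945, 0, 0, 0, 0]],
], jaw=-1)

```text
time_s: 13.55
eef_pos: [549.7, 236.1, 192.6]
ee_rot: [0.001, 0.999, -0.051, -0.001]
force: [0.8, -0.6, 0.4]
grip_width: 1.0
```

Emit:
jog_arm([
  [[0.18, 0.945, 0, 0, 0, 0], [0.18, 0.945, 0, 0, 0, 0], [0.18, 0.945, 0, 0, 0, 0], [0.18, 0.945, 0, 0, 0, 0], [0.18, 0.945, 0, 0, 0, 0]],
])

```text
time_s: 13.97
eef_pos: [562.7, 93.2, 192.7]
ee_rot: [0.0, 0.999, -0.051, -0.001]
force: [0.1, -0.0, -1.0]
grip_width: 1.001
```

Emit:
jog_arm([
  [[0.18, 0.945, 0, 0, 0, 0], [0.18, 0.945, 0, 0, 0, 0], [0.18, 0.945, 0, 0, 0, 0], [0.18, 0.945, 0, 0, 0, 0], [0.18, 0.945, 0, 0, 0, 0]],
])

```text
time_s: 14.38
eef_pos: [575.9, -49.8, 192.8]
ee_rot: [-0.0, 0.999, -0.05, -0.001]
force: [0.5, 0.9, 0.1]
grip_width: 1.0
```

```bash
python3 - <<'E'
from h import *
plan((588.7,-189.9,200),36.6)
E
```

```text
t 14.38 at [575.9 -49.8 192.8] psi -5.76 q [-0.29  0.46  1.39 -0.    1.3   1.38] go [ 0.179  0.921 -0.048] [-0.     0.001 -0.471] dist 140.9
```

Emit:
jog_arm([
  [[0.179, 0.921, -0.048, 0, 0, -0.08], [0.179, 0.921, -0.048, 0, 0, -0.16], [0.179, 0.921, -0.048, 0, 0, -0.24], [0.179, 0.921, -0.048, 0, 0, -0.32], [0.179, 0.921, -0.048, 0, 0, -0.4], [0.179, 0.921, -0.048, 0, 0, -0.471], [0.179, 0.921, -0.048, 0, 0, -0.471], [0.179, 0.921, -0.048, 0, 0, -0.471]],
])

```text
time_s: 15.05
eef_pos: [589.4, -185.7, 200.6]
ee_rot: [-0.001, 0.949, 0.315, -0.0]
force: [-0.3, -0.1, 0.3]
grip_width: 0.997
```

```bash
cat > look.py <<'E'
import sys
from h import *
T=pose(); im=save('wrist',sys.argv[1]+'.png'); np.save('T_'+sys.argv[1]+'.npy',T)
b=cv2.resize(im[:,:,::-1],(800,600),interpolation=cv2.INTER_CUBIC); cv2.imwrite('pics/'+sys.argv[1]+'b.png',b)
zs=float(sys.argv[2]) if len(sys.argv)>2 else 0
r=panels('wrist',im,T,zs)
print('t',ctrl.sense()['time_s'],T[:3,3].round(1),'psi',round(psi(),2))
E
python3 look.py w6
```

```text
red not found
blue x 453.6 y -196.9 yaw -134.7 size 80.3 49.8 tab [  0. 255.]
green x 589.5 y -189.8 yaw 36.8 size 79.4 49.6 tab [255.   0.]
purple x 459.8 y -344.5 yaw 118.8 size 79.8 50.8 tab [255.   0.]
t 15.1 [ 589.4 -185.7  200.6] psi 36.69
```

View pics/w6b.png

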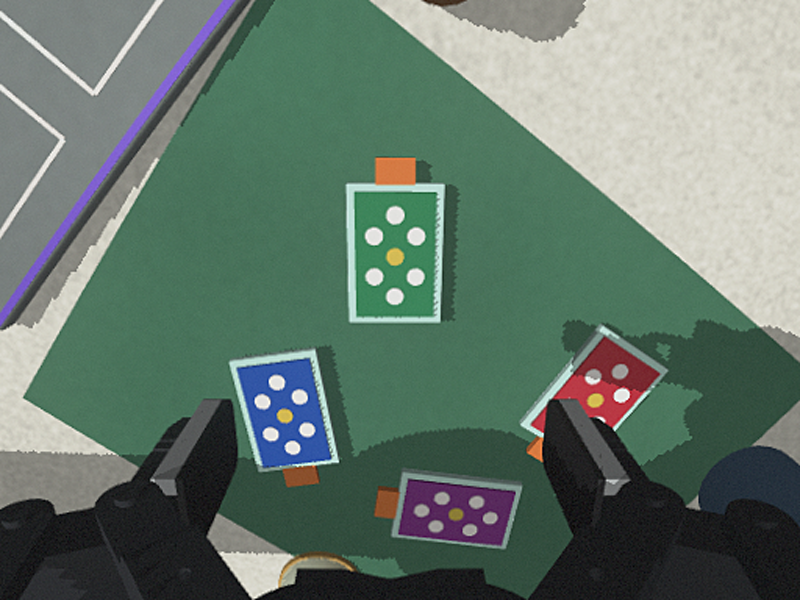

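```bash
python3 - <<'E'
from h import *
plan((589.2,-189.8,60),36.8)
E
```

```text
t 15.1 at [ 589.4 -185.9  200.8] psi 36.69 q [-0.49  0.54  1.24  0.    1.36  0.44] go [-0.016  0.021  0.938] [-0.001  0.    -0.001] dist 140.8
```

Emit:
jog_arm([
  [[-0.016, 0.021, 0.938, 0, 0, 0], [-0.016, 0.021, 0.938, 0, 0, 0], [-0.016, 0.021, 0.938, 0, 0, 0], [-0.016, 0.021, 0.938, 0, 0, 0], [-0.016, 0.021, 0.938, 0, 0, 0], [-0.016, 0.021, 0.938, 0, 0, 0], [-0.016, 0.021, 0.938, 0, 0, 0]],
])

```text
time_s: 15.68
eef_pos: [590.2, -191.4, 62.6]
ee_rot: [0.001, 0.949, 0.316, 0.001]
force: [-0.3, -0.2, 0.9]
grip_width: 0.997
```

```bash
python3 - <<'E'
from h import *
plan((589.2,-189.8,-2),36.8)
E
python3 look.py w7
```

```text
t 15.68 at [ 590.2 -191.4   62.6] psi 36.78 q [-0.5   0.68  1.38  0.    1.07  0.43] go [ 0.001 -0.014  0.431] [ 0.002 -0.001 -0.   ] dist 64.6
red not found
blue not found
green x 589.6 y -189.2 yaw 36.5 size 80.1 50.0 tab [255.   0.]
purple not found
t 15.7333 [ 590.2 -191.4   62.6] psi 36.79
```

View pics/w7b.png

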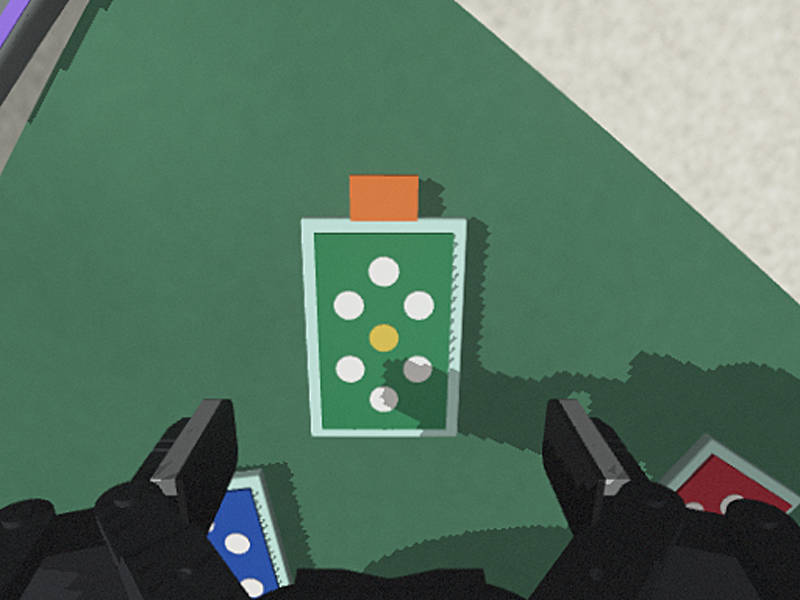

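Emit:
jog_arm([
  [[0, -0.012, 0.425, 0, 0, 0], [0, -0.012, 0.425, 0, 0, 0], [0, -0.012, 0.425, 0, 0, 0], [0, -0.012, 0.425, 0, 0, 0], [0, -0.012, 0.425, 0, 0, 0], [0, -0.012, 0.425, 0, 0, 0], [0, -0.012, 0.425, 0, 0, 0]],
])

```text
time_s: 16.32
eef_pos: [588.9, -190.4, -1.3]
ee_rot: [0.001, 0.949, 0.316, 0.001]
force: [-0.4, -0.3, -0.5]
grip_width: 0.998
```

```bash
python3 look.py w8
```

```text
red not found
blue not found
green x 596.6 y -183.8 yaw 36.7 size 62.9 50.0 tab [142.   0.]
purple not found
t 16.3667 [ 588.9 -190.4   -1.3] psi 36.82
```

View pics/w8b.png

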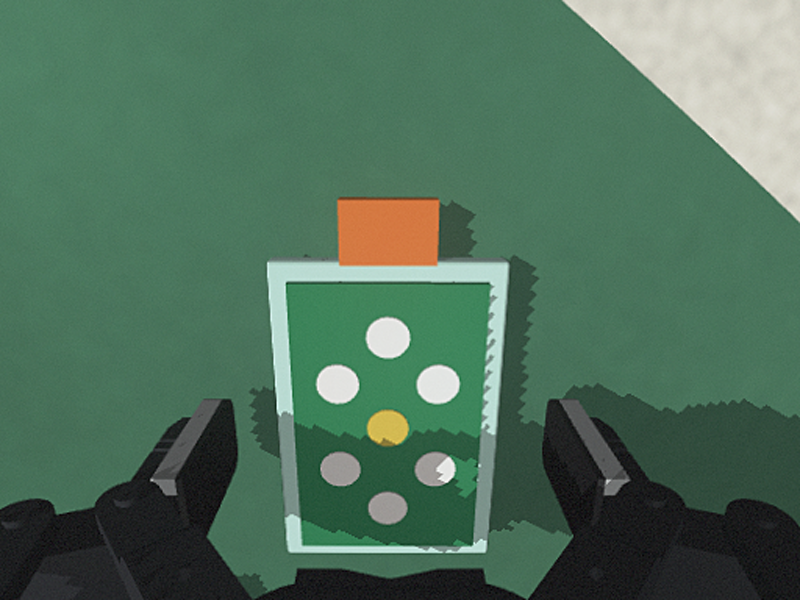

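Emit:
jog_arm([
  [[0, 0, 0, 0, 0, 0], [0, 0, 0, 0, 0, 0], [0, 0, 0, 0, 0, 0], [0, 0, 0, 0, 0, 0], [0, 0, 0, 0, 0, 0]],
], jaw=1, grip_force=40)

```text
time_s: 16.78
eef_pos: [588.3, -190.1, -2.5]
ee_rot: [0.0, 0.949, 0.316, 0.0]
force: [-1.3, 0.6, 5.5]
grip_width: 0.686
```

```bash
python3 look.py w9; python3 -c "
from h import *
plan((589.2,-189.8,-2),36.8)"
```

```text
red not found
blue not found
green not found
purple not found
t 16.8333 [ 588.3 -190.1   -2.5] psi 36.82
t 16.83 at [ 588.3 -190.1   -2.5] psi 36.82 q [-0.5   0.77  1.42  0.    0.95  0.43] go [ 0.006  0.002 -0.003] [ 0. -0.  0.] dist 1.1
```

View pics/w9b.png

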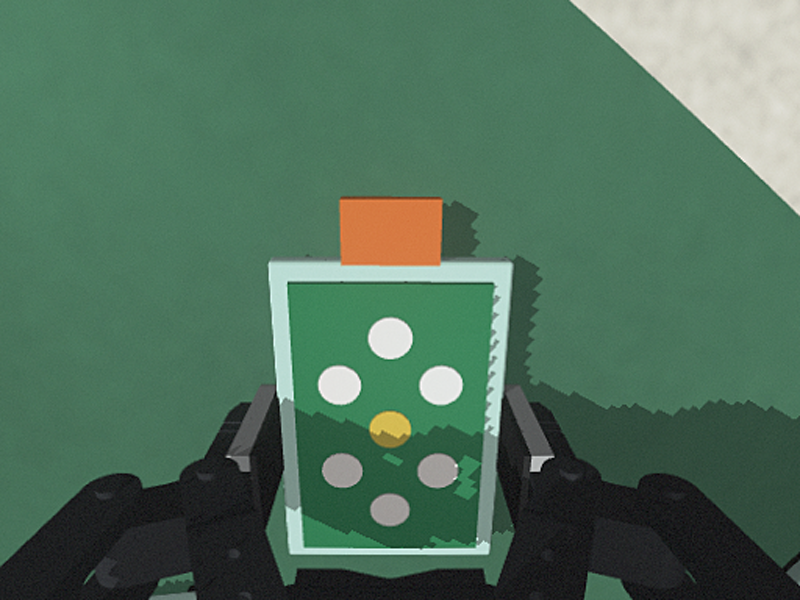

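Emit:
jog_arm([
  [[0, 0, -0.03, 0, 0, 0], [0, 0, -0.08, 0, 0, 0], [0, 0, -0.15, 0, 0, 0], [0, 0, -0.25, 0, 0, 0], [0, 0, -0.4, 0, 0, 0], [0, 0, -0.6, 0, 0, 0], [0, 0, -0.6, 0, 0, 0], [0, 0, -0.6, 0, 0, 0]],
])

```text
time_s: 17.5
eef_pos: [588.8, -190.4, 89.2]
ee_rot: [0.001, 0.949, 0.316, 0.001]
force: [-0.7, 0.7, -1.2]
grip_width: 0.688
```

```bash
python3 look.py w10;  python3 -c "
from h import *
plan((631.2,164.2,100),-5.65); save('scene','sc1.png')"
```

```text
red not found
blue not found
green not found
purple not found
t 17.55 [ 588.8 -190.4   89.2] psi 36.82
t 17.55 at [ 588.  -190.    87.5] psi 36.82 q [-0.5   0.65  1.37  0.    1.12  0.43] go [ 1.646 -1.717 -0.084] [ 0.    -0.     0.472] dist 357.0
```

View pics/w10b.png

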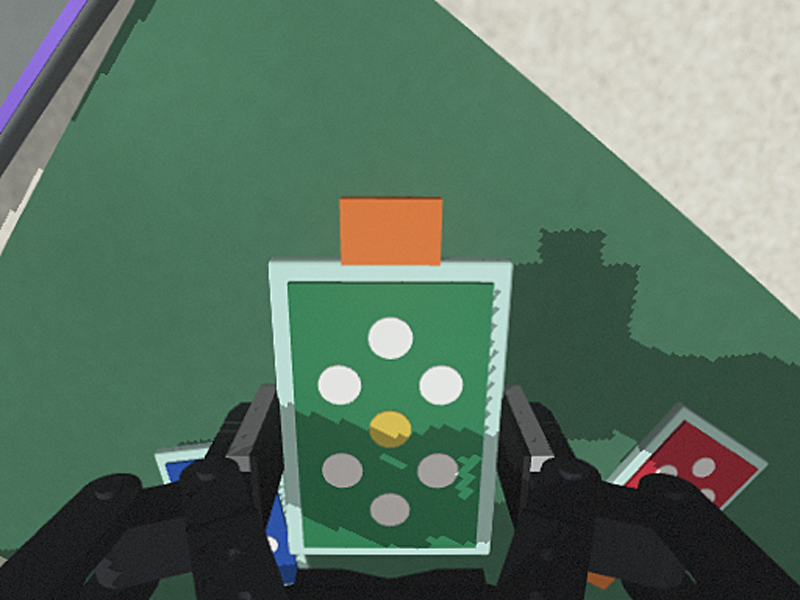

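View pics/sc1.png

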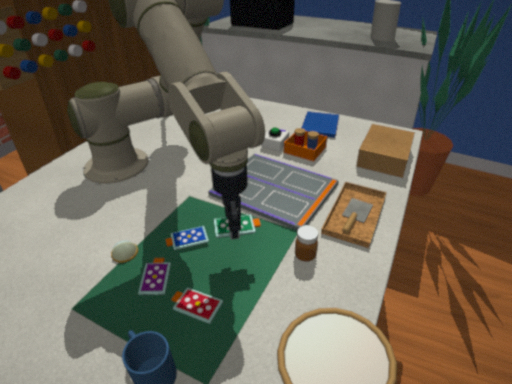

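Emit:
jog_arm([
  [[0.1, -0.1, -0.08, 0, 0, 0], [0.3, -0.32, -0.08, 0, 0, 0], [0.82, -0.86, -0.08, 0, 0, 0], [0.82, -0.86, -0.08, 0, 0, 0], [0.82, -0.86, -0.08, 0, 0, 0], [0.82, -0.86, -0.08, 0, 0, 0], [0.82, -0.86, -0.08, 0, 0, 0]],
])

```text
time_s: 18.18
eef_pos: [608.6, -11.3, 97.7]
ee_rot: [-0.0, 0.948, 0.317, -0.001]
force: [0.2, -0.7, -0.9]
grip_width: 0.686
```

Emit:
jog_arm([
  [[0.82, -0.86, 0, 0, 0, 0.07], [0.82, -0.86, 0, 0, 0, 0.14], [0.82, -0.86, 0, 0, 0, 0.21], [0.82, -0.86, 0, 0, 0, 0.28], [0.82, -0.86, 0, 0, 0, 0.35], [0.82, -0.86, 0, 0, 0, 0.42], [0.82, -0.86, 0, 0, 0, 0.472], [0.82, -0.86, 0, 0, 0, 0.472]],
])

```text
time_s: 18.85
eef_pos: [630.2, 162.9, 97.9]
ee_rot: [0.0, 0.999, -0.051, -0.001]
force: [0.8, -0.5, -1.4]
grip_width: 0.689
```

```bash
python3 look.py w11;  python3 -c "
from h import *
plan((629.9,164.2,60),-5.65)"
```

```text
red not found
blue not found
green not found
purple not found
t 18.9 [630.2 162.9  97.9] psi -5.64
t 18.9 at [630.2 162.8  98.1] psi -5.64 q [ 0.07  0.71  1.24 -0.    1.2   1.74] go [-0.003 -0.009  0.254] [0.    0.001 0.   ] dist 38.1
```

View pics/w11b.png

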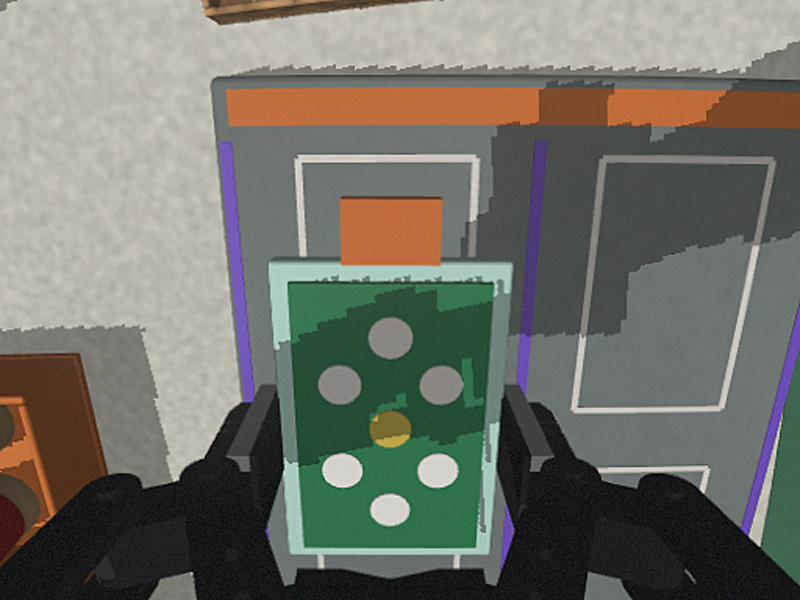

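Emit:
jog_arm([
  [[-0.003, -0.009, 0.2, 0, 0, 0], [-0.003, -0.009, 0.35, 0, 0, 0], [-0.003, -0.009, 0.48, 0, 0, 0], [-0.003, -0.009, 0.52, 0, 0, 0], [-0.003, -0.009, 0.54, 0, 0, 0], [-0.003, -0.009, 0.55, 0, 0, 0], [-0.003, -0.009, 0.55, 0, 0, 0], [-0.003, -0.009, 0.55, 0, 0, 0]],
])

```text
time_s: 19.57
eef_pos: [630.6, 165.3, 17.6]
ee_rot: [-0.0, 0.999, -0.049, 0.001]
force: [0.2, 0.0, -0.8]
grip_width: 0.686
```

```bash
python3 look.py w12;  python3 -c "
from h import *
plan((629.9,164.2,14),-5.65)"
```

```text
red not found
blue not found
green not found
purple not found
t 19.6167 [630.6 165.3  17.6] psi -5.64
t 19.62 at [630.6 165.4  17.5] psi -5.64 q [0.08 0.8  1.29 0.   1.04 1.75] go [-0.004  0.008  0.023] [-0.    -0.001  0.   ] dist 3.8
```

View pics/w12b.png

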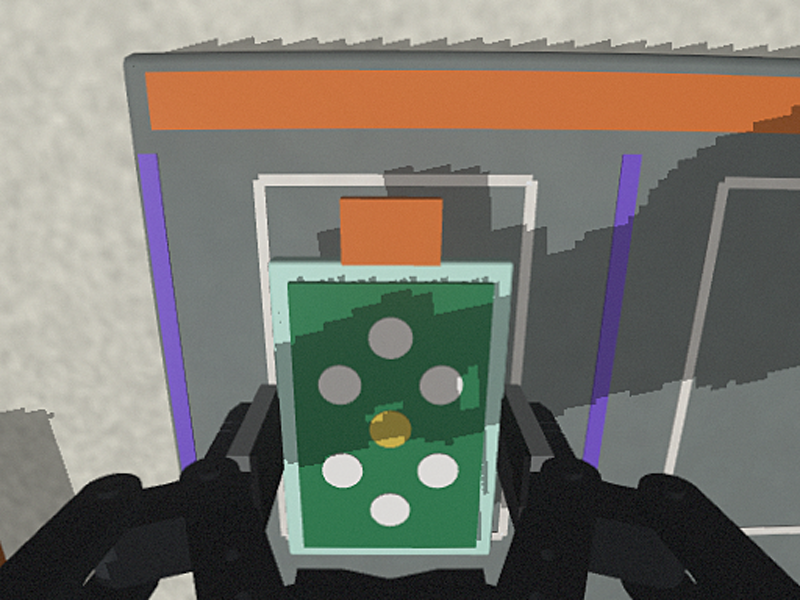

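Emit:
jog_arm([
  [[-0.002, 0.004, 0.012, 0, 0, 0], [-0.002, 0.004, 0.022, 0, 0, 0], [-0.002, 0.004, 0.022, 0, 0, 0], [-0.002, 0.004, 0.022, 0, 0, 0]],
])

```text
time_s: 19.95
eef_pos: [629.8, 164.8, 13.6]
ee_rot: [0.0, 0.999, -0.049, 0.0]
force: [-0.9, 0.0, 3.0]
grip_width: 0.687
```

Emit:
jog_arm([
  [[0, 0, 0, 0, 0, 0], [0, 0, 0, 0, 0, 0], [0, 0, 0, 0, 0, 0], [0, 0, 0, 0, 0, 0]],
], jaw=-1)

```text
time_s: 20.28
eef_pos: [629.6, 164.8, 13.0]
ee_rot: [-0.0, 0.999, -0.049, -0.0]
force: [-1.2, -0.4, 0.1]
grip_width: 1.001
```

Emit:
jog_arm([
  [[0, 0, -0.2, 0, 0, 0], [0, 0, -0.6, 0, 0, 0], [0, 0, -1, 0, 0, 0], [0, 0, -1, 0, 0, 0], [0, 0, -1, 0, 0, 0], [0, 0, -1, 0, 0, 0], [0, 0, -1, 0, 0, 0]],
])

```text
time_s: 20.87
eef_pos: [629.2, 164.8, 162.1]
ee_rot: [0.0, 0.999, -0.049, -0.001]
force: [0.5, -0.5, -0.3]
grip_width: 1.002
```

```bash
python3 look.py w13 16;  python3 -c "
from h import *
plan((590.7,-361.1,165),3.6)"
```

```text
red not found
blue not found
green x 631.0 y 163.7 yaw -5.7 size 79.4 49.7 tab [  0. 255.]
purple not found
t 20.9167 [629.2 164.8 162.1] psi -5.66
t 20.92 at [629.  164.8 161.5] psi -5.66 q [0.08 0.65 1.17 0.   1.33 1.75] go [ 0.092  3.514 -0.022] [ 0.     0.002 -0.103] dist 527.3
```

View pics/w13b.png

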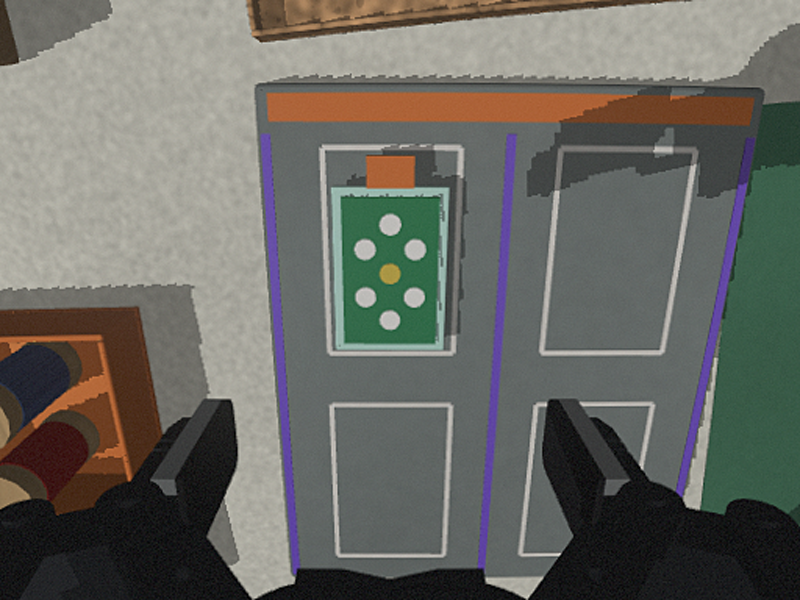

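Emit:
jog_arm([
  [[0.023, 0.88, -0.02, 0, 0, 0], [0.023, 0.88, -0.02, 0, 0, 0], [0.023, 0.88, -0.02, 0, 0, 0], [0.023, 0.88, -0.02, 0, 0, 0], [0.023, 0.88, -0.02, 0, 0, 0]],
])

```text
time_s: 21.33
eef_pos: [619.5, 30.6, 164.7]
ee_rot: [-0.0, 0.999, -0.051, -0.001]
force: [0.5, -0.0, -0.5]
grip_width: 1.001
```

Emit:
jog_arm([
  [[0.023, 0.88, 0, 0, 0, 0], [0.023, 0.88, 0, 0, 0, 0], [0.023, 0.88, 0, 0, 0, 0], [0.023, 0.88, 0, 0, 0, 0], [0.023, 0.88, 0, 0, 0, 0]],
])

```text
time_s: 21.75
eef_pos: [610.2, -99.6, 164.9]
ee_rot: [-0.0, 0.999, -0.051, -0.001]
force: [0.8, 0.3, -0.8]
grip_width: 0.999
```

Emit:
jog_arm([
  [[0.023, 0.88, 0, 0, 0, 0], [0.023, 0.88, 0, 0, 0, 0], [0.023, 0.88, 0, 0, 0, 0], [0.023, 0.88, 0, 0, 0, 0], [0.023, 0.88, 0, 0, 0, 0]],
])

```text
time_s: 22.17
eef_pos: [601.0, -230.3, 165.0]
ee_rot: [-0.0, 0.999, -0.05, -0.001]
force: [0.1, -0.5, -0.0]
grip_width: 0.999
```

Emit:
jog_arm([
  [[0.023, 0.88, 0, 0, 0, -0.05], [0.023, 0.88, 0, 0, 0, -0.103], [0.023, 0.88, 0, 0, 0, -0.103], [0.023, 0.88, 0, 0, 0, -0.103], [0.023, 0.88, 0, 0, 0, -0.103], [0.023, 0.88, 0, 0, 0, -0.103], [0.023, 0.88, 0, 0, 0, -0.103]],
])

```text
time_s: 22.75
eef_pos: [592.5, -358.9, 166.1]
ee_rot: [-0.0, 0.999, 0.033, -0.0]
force: [-0.1, 0.3, -1.4]
grip_width: 1.006
```

```bash
python3 look.py w14;  python3 -c "
from h import *
plan((590.7,-361.1,60),3.6)"
```

```text
red x 590.7 y -360.3 yaw -176.2 size 78.6 49.7 tab [  0. 255.]
blue not found
green not found
purple x 458.4 y -343.7 yaw 118.6 size 79.7 50.1 tab [252.   0.]
t 22.8 [ 592.5 -358.9  166.1] psi 3.78
t 22.8 at [ 592.4 -359.2  166.3] psi 3.78 q [-0.71  0.74  0.99  0.    1.41  0.79] go [-0.012  0.012  0.708] [-0.    -0.     0.002] dist 106.3
```

View pics/w14b.png

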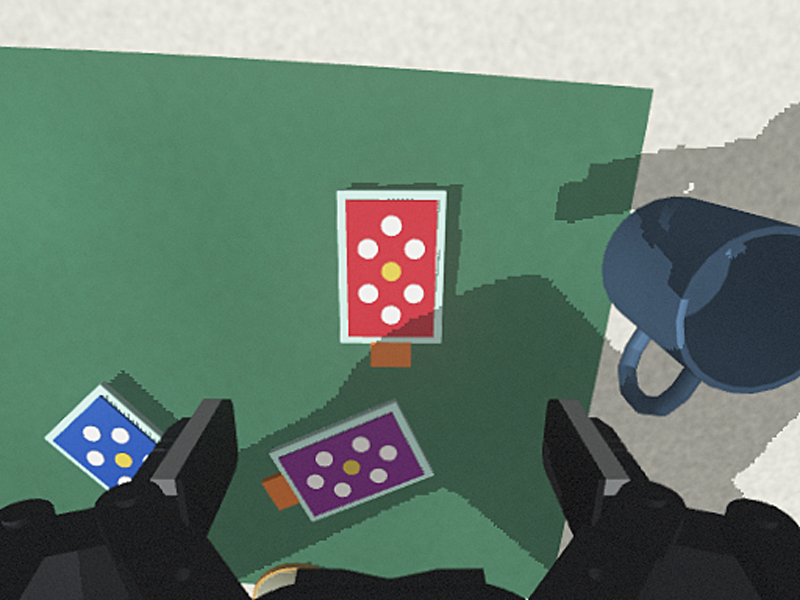

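Emit:
jog_arm([
  [[-0.01, 0.008, 0.3, 0, 0, 0], [-0.01, 0.008, 0.7, 0, 0, 0], [-0.01, 0.008, 0.7, 0, 0, 0], [-0.01, 0.008, 0.7, 0, 0, 0], [-0.01, 0.008, 0.7, 0, 0, 0], [-0.01, 0.008, 0.7, 0, 0, 0]],
])

```text
time_s: 23.3
eef_pos: [591.2, -363.2, 63.8]
ee_rot: [0.001, 0.999, 0.032, 0.001]
force: [-0.7, -0.0, 0.1]
grip_width: 1.005
```

```bash
python3 look.py w15;  python3 -c "
from h import *
plan((590.7,-360.4,-1.5),3.8)"
```

```text
red x 590.8 y -359.9 yaw -176.3 size 79.4 49.9 tab [  0. 255.]
blue not found
green not found
purple not found
t 23.35 [ 591.2 -363.2   63.8] psi 3.66
t 23.35 at [ 591.2 -363.5   64. ] psi 3.66 q [-0.72  0.83  1.1   0.    1.2   0.79] go [-0.003 -0.022  0.437] [ 0.002 -0.002 -0.002] dist 65.6
```

Emit:
jog_arm([
  [[-0.003, -0.018, 0.2, 0, 0, 0], [-0.003, -0.018, 0.43, 0, 0, 0], [-0.003, -0.018, 0.43, 0, 0, 0], [-0.003, -0.018, 0.43, 0, 0, 0], [-0.003, -0.018, 0.43, 0, 0, 0], [-0.003, -0.018, 0.43, 0, 0, 0], [-0.003, -0.018, 0.43, 0, 0, 0]],
])

```text
time_s: 23.93
eef_pos: [590.2, -361.4, -1.0]
ee_rot: [0.001, 1.0, 0.032, 0.001]
force: [-0.3, -0.2, 0.1]
grip_width: 0.999
```

Emit:
jog_arm([
  [[0, 0, 0, 0, 0, 0], [0, 0, 0, 0, 0, 0], [0, 0, 0, 0, 0, 0], [0, 0, 0, 0, 0, 0], [0, 0, 0, 0, 0, 0]],
], jaw=1)

```text
time_s: 24.35
eef_pos: [589.6, -360.9, -2.4]
ee_rot: [0.0, 1.0, 0.032, 0.0]
force: [-1.2, 0.8, 5.4]
grip_width: 0.687
```

Emit:
jog_arm([
  [[0, 0, -0.03, 0, 0, 0], [0, 0, -0.08, 0, 0, 0], [0, 0, -0.15, 0, 0, 0], [0, 0, -0.25, 0, 0, 0], [0, 0, -0.4, 0, 0, 0], [0, 0, -0.6, 0, 0, 0], [0, 0, -0.6, 0, 0, 0], [0, 0, -0.6, 0, 0, 0]],
])

```text
time_s: 25.02
eef_pos: [590.0, -361.2, 89.2]
ee_rot: [0.001, 0.999, 0.032, 0.002]
force: [-0.3, 0.1, -1.7]
grip_width: 0.686
```

```bash
python3 look.py w16;  python3 -c "
from h import *
plan((618.7,39.6,100),174.35)"
```

```text
red not found
blue not found
green not found
purple not found
t 25.0667 [ 590.  -361.2   89.2] psi 3.61
t 25.07 at [ 589.3 -360.6   87.2] psi 3.61 q [-0.72  0.8   1.09 -0.    1.25  0.79] go [ 0.364 -2.65  -0.087] [ 1.000e-03  0.000e+00 -1.897e+00] dist 401.5
```

View pics/w16b.png

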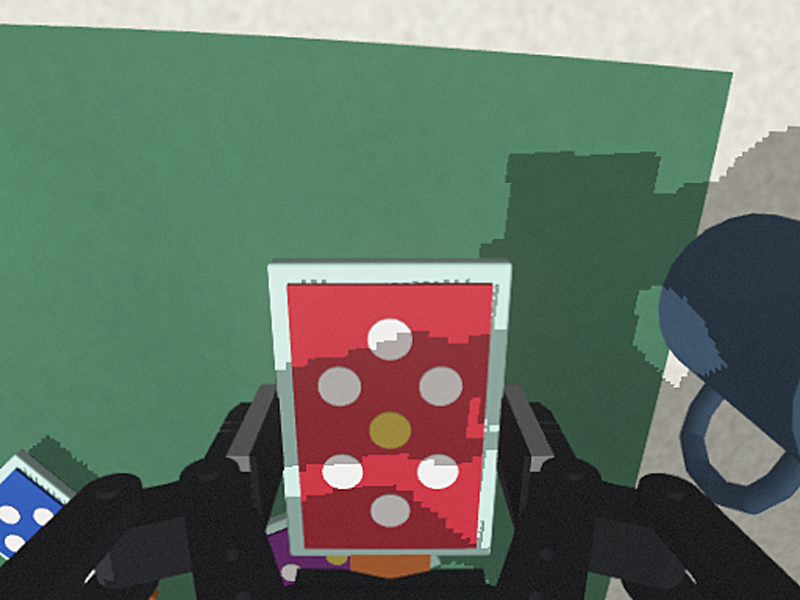

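Emit:
jog_arm([
  [[0.02, -0.1, -0.05, 0, 0, -0.06], [0.05, -0.3, -0.09, 0, 0, -0.14], [0.12, -0.88, -0.09, 0, 0, -0.22], [0.12, -0.88, -0.09, 0, 0, -0.3], [0.12, -0.88, -0.09, 0, 0, -0.38], [0.12, -0.88, -0.09, 0, 0, -0.46], [0.12, -0.88, -0.09, 0, 0, -0.54], [0.12, -0.88, -0.09, 0, 0, -0.62]],
])

```text
time_s: 25.73
eef_pos: [598.3, -227.0, 98.8]
ee_rot: [-0.001, 0.868, 0.496, -0.001]
force: [-0.1, 0.6, -2.0]
grip_width: 0.687
```

```bash
python3 -c "
from h import *
plan((620,39.6,100),174.35)"
```

```text
t 25.73 at [ 598.3 -227.    98.8] psi 59.53 q [-0.55  0.68  1.28 -0.    1.18 -0.01] go [ 1.605 -0.777 -0.006] [-1.000e-03 -2.000e-03 -1.276e+00] dist 267.5
```

Emit:
jog_arm([
  [[0.2, -0.1, 0, 0, 0, -0.08], [0.8, -0.39, 0, 0, 0, -0.16], [0.8, -0.39, 0, 0, 0, -0.24], [0.8, -0.39, 0, 0, 0, -0.32], [0.8, -0.39, 0, 0, 0, -0.4], [0.8, -0.39, 0, 0, 0, -0.48], [0.8, -0.39, 0, 0, 0, -0.56], [0.8, -0.39, 0, 0, 0, -0.63]],
])

```text
time_s: 26.4
eef_pos: [609.5, -94.3, 98.8]
ee_rot: [-0.001, 0.528, 0.849, -0.0]
force: [-0.6, -0.4, -1.7]
grip_width: 0.685
```

```bash
python3 -c "
from h import *
plan((620,39.6,100),174.35)"
```

```text
t 26.4 at [609.5 -94.3  98.8] psi 116.22 q [-0.34  0.64  1.36 -0.    1.15 -0.8 ] go [ 0.77   0.457 -0.007] [-0.    -0.002 -0.646] dist 134.3
```

Emit:
jog_arm([
  [[0.2, 0.12, 0, 0, 0, -0.08], [0.77, 0.457, 0, 0, 0, -0.16], [0.77, 0.457, 0, 0, 0, -0.24], [0.77, 0.457, 0, 0, 0, -0.32], [0.77, 0.457, 0, 0, 0, -0.4], [0.77, 0.457, 0, 0, 0, -0.48], [0.77, 0.457, 0, 0, 0, -0.56], [0.77, 0.457, 0, 0, 0, -0.63]],
])

```text
time_s: 27.07
eef_pos: [620.8, 39.4, 98.7]
ee_rot: [-0.001, 0.062, 0.998, 0.0]
force: [0.4, 1.0, -1.3]
grip_width: 0.688
```

Emit:
jog_arm([
  [[0, 0, 0, 0, 0, -0.015], [0, 0, 0, 0, 0, -0.015], [0, 0, 0, 0, 0, -0.015]],
])

```text
time_s: 27.32
eef_pos: [621.2, 39.1, 99.5]
ee_rot: [-0.001, 0.055, 0.998, 0.0]
force: [0.4, 0.2, -1.7]
grip_width: 0.686
```

```bash
python3 -c "
from h import *
plan((620,39.6,17.5),174.35)"
```

```text
t 27.32 at [621.2  39.1  99.5] psi 173.72 q [-0.13  0.65  1.34  0.    1.15 -1.59] go [0.008 0.002 0.546] [ 0.    -0.001 -0.007] dist 82.0
```

Emit:
jog_arm([
  [[0.008, 0.002, 0.2, 0, 0, -0.007], [0.008, 0.002, 0.35, 0, 0, -0.007], [0.008, 0.002, 0.48, 0, 0, -0.007], [0.008, 0.002, 0.52, 0, 0, -0.007], [0.008, 0.002, 0.54, 0, 0, -0.007], [0.008, 0.002, 0.545, 0, 0, -0.007], [0.008, 0.002, 0.545, 0, 0, -0.007], [0.008, 0.002, 0.545, 0, 0, -0.007]],
])

```text
time_s: 27.98
eef_pos: [621.1, 39.5, 19.6]
ee_rot: [0.001, 0.048, 0.999, -0.0]
force: [-0.2, 0.2, -1.7]
grip_width: 0.69
```

```bash
python3 look.py w17;  python3 -c "
from h import *
plan((620,39.6,13.5),174.35)"
```

```text
red not found
blue not found
green not found
purple not found
t 28.0333 [621.1  39.5  19.6] psi 174.51
t 28.03 at [621.   39.5  19.4] psi 174.51 q [-0.12  0.75  1.4   0.    0.99 -1.6 ] go [0.007 0.    0.04 ] [-0.     0.001  0.002] dist 6.0
```

View pics/w17b.png

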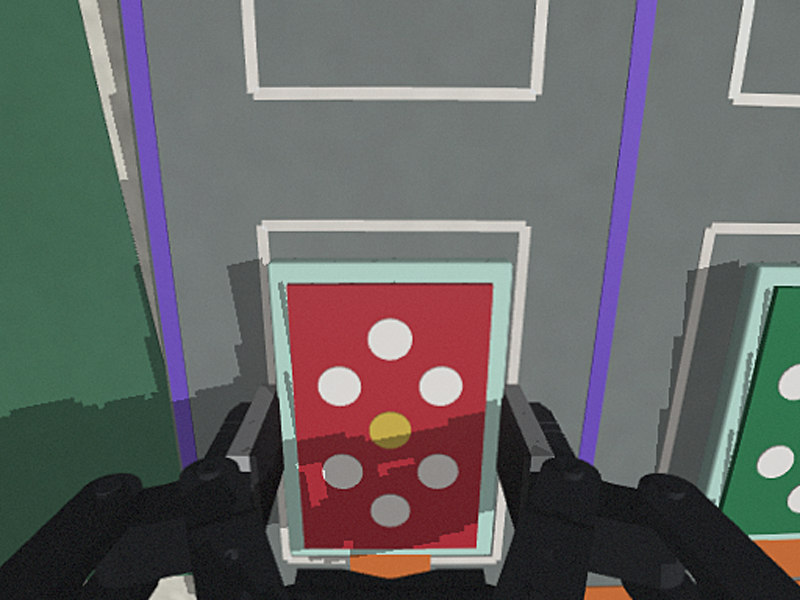

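Emit:
jog_arm([
  [[0.005, 0, 0.02, 0, 0, 0], [0.005, 0, 0.036, 0, 0, 0], [0.005, 0, 0.036, 0, 0, 0], [0.005, 0, 0.036, 0, 0, 0]],
])

```text
time_s: 28.37
eef_pos: [619.9, 39.6, 13.6]
ee_rot: [0.0, 0.048, 0.999, -0.0]
force: [-2.1, -0.4, 5.2]
grip_width: 0.688
```

Emit:
jog_arm([
  [[0, 0, 0, 0, 0, 0], [0, 0, 0, 0, 0, 0], [0, 0, 0, 0, 0, 0], [0, 0, 0, 0, 0, 0]],
], jaw=-1)

```text
time_s: 28.7
eef_pos: [619.6, 39.6, 12.7]
ee_rot: [-0.0, 0.048, 0.999, 0.0]
force: [-0.8, 0.6, 0.2]
grip_width: 1.001
```

Emit:
jog_arm([
  [[0, 0, -0.2, 0, 0, 0], [0, 0, -0.6, 0, 0, 0], [0, 0, -1, 0, 0, 0], [0, 0, -1, 0, 0, 0], [0, 0, -1, 0, 0, 0], [0, 0, -1, 0, 0, 0], [0, 0, -1, 0, 0, 0]],
])

```text
time_s: 29.28
eef_pos: [619.2, 39.7, 161.8]
ee_rot: [-0.001, 0.048, 0.999, 0.0]
force: [0.4, -0.5, -0.0]
grip_width: 1.0
```

```bash
python3 look.py w18 16;  python3 -c "
from h import *
plan((453.6,-196.9,190),45.3)"
```

```text
red x 617.0 y 40.8 yaw -5.3 size 78.8 49.7 tab [  0. 255.]
blue not found
green x 632.5 y 165.7 yaw -5.7 size 79.4 49.9 tab [  0. 255.]
purple not found
t 29.3333 [619.2  39.7 161.8] psi 174.53
t 29.33 at [618.9  39.7 161.2] psi 174.53 q [-0.12  0.58  1.28 -0.    1.28 -1.6 ] go [ 0.947 -1.675 -0.189] [-2.000e-03 -1.000e-03  1.436e+00] dist 290.1
```

View pics/w18b.png

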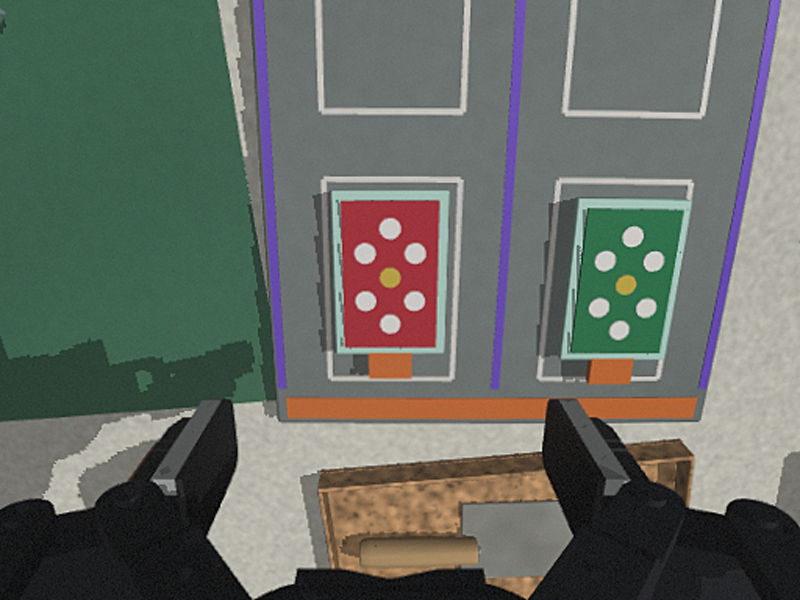

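Emit:
jog_arm([
  [[0.47, -0.84, -0.19, 0, 0, 0.08], [0.47, -0.84, -0.19, 0, 0, 0.16], [0.47, -0.84, -0.19, 0, 0, 0.24], [0.47, -0.84, -0.19, 0, 0, 0.32], [0.47, -0.84, -0.19, 0, 0, 0.4], [0.47, -0.84, -0.19, 0, 0, 0.48], [0.47, -0.84, -0.19, 0, 0, 0.56], [0.47, -0.84, -0.19, 0, 0, 0.62]],
])

```text
time_s: 30.0
eef_pos: [536.8, -79.1, 189.8]
ee_rot: [-0.002, 0.513, 0.859, -0.0]
force: [1.3, 0.6, -0.7]
grip_width: 1.0
```

```bash
python3 -c "
from h import *
plan((453.6,-196.9,190),45.3)"
```

```text
t 30.0 at [536.8 -79.1 189.8] psi 118.34 q [-0.36  0.39  1.5   0.    1.25 -0.86] go [-0.428 -0.861 -0.001] [-0.002 -0.001  0.812] dist 144.2
```

Emit:
jog_arm([
  [[-0.428, -0.861, 0, 0, 0, 0.08], [-0.428, -0.861, 0, 0, 0, 0.16], [-0.428, -0.861, 0, 0, 0, 0.24], [-0.428, -0.861, 0, 0, 0, 0.32], [-0.428, -0.861, 0, 0, 0, 0.4], [-0.428, -0.861, 0, 0, 0, 0.48], [-0.428, -0.861, 0, 0, 0, 0.56], [-0.428, -0.861, 0, 0, 0, 0.62]],
])

```text
time_s: 30.67
eef_pos: [454.4, -197.3, 189.8]
ee_rot: [-0.001, 0.855, 0.519, -0.001]
force: [0.6, -0.2, 0.8]
grip_width: 0.998
```

Emit:
jog_arm([
  [[0, 0, 0, 0, 0, 0.08], [0, 0, 0, 0, 0, 0.16], [0, 0, 0, 0, 0, 0.19], [0, 0, 0, 0, 0, 0.19], [0, 0, 0, 0, 0, 0.19]],
])

```text
time_s: 31.08
eef_pos: [454.7, -197.2, 190.3]
ee_rot: [-0.001, 0.921, 0.39, -0.001]
force: [-0.1, 0.4, -1.0]
grip_width: 0.994
```

```bash
python3 look.py w19; python3 -c "
from h import *
plan((453.6,-196.9,60),45.3)"
```

```text
red not found
blue x 454.2 y -196.3 yaw -134.0 size 78.9 49.6 tab [  0. 255.]
green not found
purple x 459.8 y -344.1 yaw 118.7 size 79.8 50.1 tab [255.   0.]
t 31.1333 [ 454.7 -197.2  190.3] psi 45.94
t 31.13 at [ 454.8 -197.3  190.5] psi 45.94 q [-0.65  0.29  1.64  0.    1.21  0.12] go [-0.004 -0.006  0.87 ] [-0.001  0.     0.007] dist 130.6
```

View pics/w19b.png

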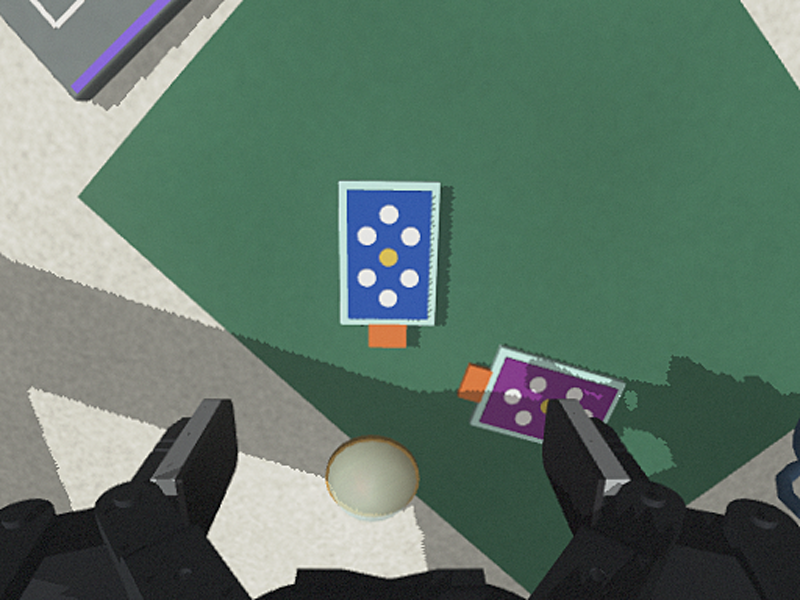

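Emit:
jog_arm([
  [[-0.002, -0.006, 0.4, 0, 0, 0.003], [-0.002, -0.006, 0.87, 0, 0, 0.003], [-0.002, -0.006, 0.87, 0, 0, 0.003], [-0.002, -0.006, 0.87, 0, 0, 0.003], [-0.002, -0.006, 0.87, 0, 0, 0.003], [-0.002, -0.006, 0.87, 0, 0, 0.003], [-0.002, -0.006, 0.87, 0, 0, 0.003]],
])

```text
time_s: 31.72
eef_pos: [455.4, -197.9, 63.3]
ee_rot: [0.002, 0.922, 0.387, 0.001]
force: [0.3, -0.0, 0.2]
grip_width: 0.997
```

```bash
python3 look.py w20; python3 -c "
from h import *
plan((454,-196.6,-1.5),45.7)"
```

```text
red not found
blue x 454.1 y -195.9 yaw -134.7 size 80.1 49.9 tab [  0. 255.]
green not found
purple not found
t 31.7667 [ 455.4 -197.9   63.3] psi 45.58
t 31.77 at [ 455.3 -197.8   63.2] psi 45.58 q [-0.65  0.46  1.78  0.    0.9   0.13] go [-0.001 -0.014  0.431] [ 0.003 -0.    -0.001] dist 64.7
```

Emit:
jog_arm([
  [[-0.001, -0.014, 0.2, 0, 0, 0], [-0.001, -0.014, 0.428, 0, 0, 0], [-0.001, -0.014, 0.428, 0, 0, 0], [-0.001, -0.014, 0.428, 0, 0, 0], [-0.001, -0.014, 0.428, 0, 0, 0], [-0.001, -0.014, 0.428, 0, 0, 0], [-0.001, -0.014, 0.428, 0, 0, 0]],
])

```text
time_s: 32.35
eef_pos: [453.5, -196.3, -1.5]
ee_rot: [0.001, 0.922, 0.387, 0.001]
force: [0.2, -0.1, 0.7]
grip_width: 1.0
```

Emit:
jog_arm([
  [[0, 0, 0, 0, 0, 0], [0, 0, 0, 0, 0, 0], [0, 0, 0, 0, 0, 0], [0, 0, 0, 0, 0, 0], [0, 0, 0, 0, 0, 0]],
], jaw=1)

```text
time_s: 32.77
eef_pos: [452.9, -195.9, -2.4]
ee_rot: [0.0, 0.922, 0.387, 0.0]
force: [-2.2, 0.2, 8.6]
grip_width: 0.688
```

Emit:
jog_arm([
  [[0, 0, -0.03, 0, 0, 0], [0, 0, -0.08, 0, 0, 0], [0, 0, -0.15, 0, 0, 0], [0, 0, -0.25, 0, 0, 0], [0, 0, -0.4, 0, 0, 0], [0, 0, -0.67, 0, 0, 0], [0, 0, -0.67, 0, 0, 0], [0, 0, -0.67, 0, 0, 0]],
])

```text
time_s: 33.43
eef_pos: [453.5, -196.3, 99.6]
ee_rot: [0.002, 0.922, 0.387, 0.001]
force: [-0.1, -0.5, -1.4]
grip_width: 0.687
```

```bash
python3 look.py w21;  python3 -c "
from h import *
plan((483.2,178.8,100),174.35)"
```

```text
red not found
blue not found
green not found
purple not found
t 33.4833 [ 453.5 -196.3   99.6] psi 45.56
t 33.48 at [ 452.7 -195.7   98. ] psi 45.56 q [-0.65  0.4   1.76  0.    0.98  0.13] go [ 1.925 -1.603 -0.015] [ 1.000e-03  1.000e-03 -1.431e+00] dist 375.8
```

View pics/w21b.png

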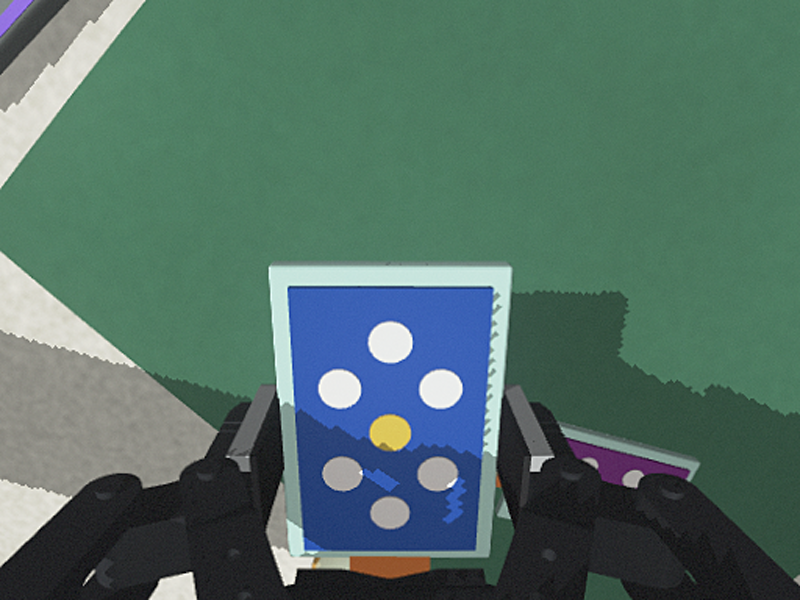

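Emit:
jog_arm([
  [[0.1, -0.08, -0.02, 0, 0, -0.06], [0.3, -0.25, -0.02, 0, 0, -0.14], [0.9, -0.75, -0.02, 0, 0, -0.22], [0.9, -0.75, -0.02, 0, 0, -0.3], [0.9, -0.75, -0.02, 0, 0, -0.38], [0.9, -0.75, -0.02, 0, 0, -0.46], [0.9, -0.75, -0.02, 0, 0, -0.54], [0.9, -0.75, -0.02, 0, 0, -0.62]],
])

```text
time_s: 34.15
eef_pos: [466.1, -19.6, 99.2]
ee_rot: [-0.001, 0.632, 0.775, -0.0]
force: [-0.6, 1.3, -0.6]
grip_width: 0.689
```

```bash
python3 -c "
from h import *
plan((482.6,178.8,100),174.35)"
```

```text
t 34.15 at [466.1 -19.6  99.2] psi 101.53 q [-0.29  0.35  1.83 -0.    0.96 -0.5 ] go [ 1.274  0.372 -0.005] [-0.001 -0.001 -0.809] dist 199.1
```

Emit:
jog_arm([
  [[0.2, 0.06, 0, 0, 0, -0.08], [0.7, 0.2, 0, 0, 0, -0.16], [0.9, 0.26, 0, 0, 0, -0.24], [0.9, 0.26, 0, 0, 0, -0.32], [0.9, 0.26, 0, 0, 0, -0.4], [0.9, 0.26, 0, 0, 0, -0.48], [0.9, 0.26, 0, 0, 0, -0.56], [0.9, 0.26, 0, 0, 0, -0.63]],
])

```text
time_s: 34.82
eef_pos: [478.3, 119.7, 99.1]
ee_rot: [-0.001, 0.189, 0.982, -0.0]
force: [0.3, 0.2, -0.1]
grip_width: 0.688
```

```bash
python3 -c "
from h import *
plan((482.6,178.8,100),174.35)"
```

```text
t 34.82 at [478.3 119.7  99.1] psi 158.17 q [ 0.01  0.4   1.76 -0.    0.99 -1.18] go [ 0.12   0.377 -0.006] [-0.    -0.002 -0.18 ] dist 59.3
```

Emit:
jog_arm([
  [[0.03, 0.1, 0, 0, 0, -0.08], [0.12, 0.377, 0, 0, 0, -0.16], [0.12, 0.377, 0, 0, 0, -0.18], [0.12, 0.377, 0, 0, 0, -0.18], [0.12, 0.377, 0, 0, 0, -0.18], [0.12, 0.377, 0, 0, 0, -0.18]],
])

```text
time_s: 35.32
eef_pos: [483.5, 177.8, 99.6]
ee_rot: [-0.001, 0.054, 0.999, -0.0]
force: [-0.1, -0.5, -0.5]
grip_width: 0.686
```

```bash
python3 -c "
from h import *
plan((482.6,178.8,17.5),174.35)"
```

```text
t 35.32 at [483.5 177.8  99.6] psi 173.87 q [ 0.12  0.44  1.69 -0.    1.01 -1.34] go [0.006 0.006 0.548] [-0.    -0.001 -0.005] dist 82.1
```

Emit:
jog_arm([
  [[0.004, 0.004, 0.2, 0, 0, -0.005], [0.004, 0.004, 0.35, 0, 0, -0.005], [0.004, 0.004, 0.48, 0, 0, -0.005], [0.004, 0.004, 0.52, 0, 0, -0.005], [0.004, 0.004, 0.54, 0, 0, -0.005], [0.004, 0.004, 0.545, 0, 0, -0.005], [0.004, 0.004, 0.545, 0, 0, -0.005], [0.004, 0.004, 0.545, 0, 0, -0.005]],
])

```text
time_s: 35.98
eef_pos: [483.9, 179.3, 19.5]
ee_rot: [0.001, 0.049, 0.999, 0.0]
force: [0.9, -0.7, -0.5]
grip_width: 0.69
```

```bash
python3 look.py w22;  python3 -c "
from h import *
plan((482.6,178.8,13.5),174.35)"
```

```text
red not found
blue not found
green not found
purple not found
t 36.0333 [483.9 179.3  19.5] psi 174.43
t 36.03 at [483.8 179.3  19.4] psi 174.43 q [ 0.13  0.57  1.75 -0.    0.83 -1.35] go [ 0.008 -0.004  0.039] [0.    0.001 0.001] dist 6.0
```

View pics/w22b.png

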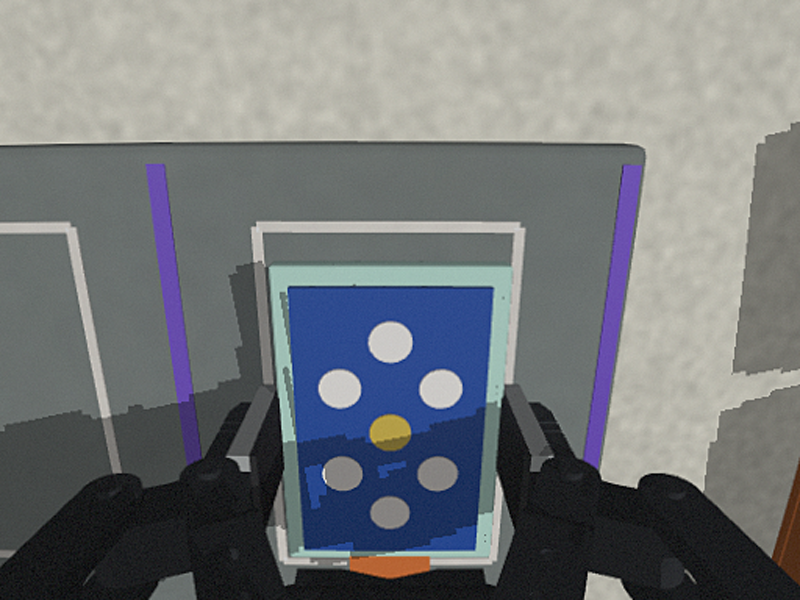

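Emit:
jog_arm([
  [[0.004, -0.003, 0.02, 0, 0, 0], [0.004, -0.003, 0.036, 0, 0, 0], [0.004, -0.003, 0.036, 0, 0, 0], [0.004, -0.003, 0.036, 0, 0, 0]],
])

```text
time_s: 36.37
eef_pos: [482.8, 178.9, 13.6]
ee_rot: [0.0, 0.048, 0.999, 0.0]
force: [-3.5, -0.4, 6.9]
grip_width: 0.685
```

Emit:
jog_arm([
  [[0, 0, 0, 0, 0, 0], [0, 0, 0, 0, 0, 0], [0, 0, 0, 0, 0, 0], [0, 0, 0, 0, 0, 0]],
], jaw=-1)

```text
time_s: 36.7
eef_pos: [482.6, 178.9, 13.0]
ee_rot: [-0.0, 0.049, 0.999, 0.0]
force: [-0.1, -0.3, 0.1]
grip_width: 1.001
```

Emit:
jog_arm([
  [[0, 0, -0.2, 0, 0, 0], [0, 0, -0.6, 0, 0, 0], [0, 0, -1, 0, 0, 0], [0, 0, -1, 0, 0, 0], [0, 0, -1, 0, 0, 0], [0, 0, -1, 0, 0, 0], [0, 0, -1, 0, 0, 0]],
])

```text
time_s: 37.28
eef_pos: [482.2, 178.8, 162.2]
ee_rot: [-0.001, 0.049, 0.999, -0.0]
force: [0.0, 0.6, -0.1]
grip_width: 1.003
```

```bash
python3 look.py w23 16;  python3 -c "
from h import *
plan((459.5,-344.2,190),118.8)
save('scene','sc2.png')"
```

```text
red not found
blue x 480.7 y 180.0 yaw -5.5 size 79.7 49.7 tab [  0. 255.]
green x 633.4 y 165.6 yaw -5.6 size 79.1 49.6 tab [  0. 142.]
purple not found
t 37.3333 [482.2 178.8 162.2] psi 174.44
t 37.33 at [482.  178.8 161.7] psi 174.44 q [ 0.13  0.36  1.63 -0.    1.16 -1.35] go [-0.188 -3.485 -0.187] [-0.001 -0.001  0.618] dist 524.2
```

View pics/sc2.png

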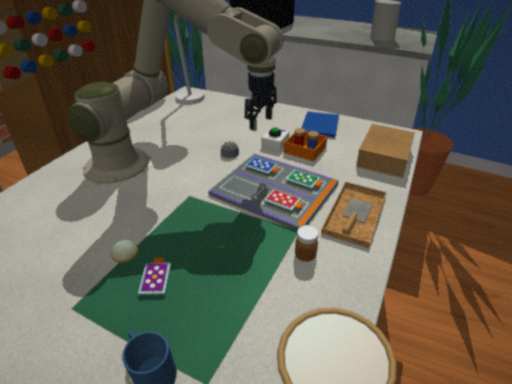

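Emit:
jog_arm([
  [[-0.05, -0.95, -0.19, 0, 0, 0.08], [-0.05, -0.95, -0.19, 0, 0, 0.16], [-0.05, -0.95, -0.19, 0, 0, 0.24], [-0.05, -0.95, -0.19, 0, 0, 0.32], [-0.05, -0.95, -0.19, 0, 0, 0.4], [-0.05, -0.95, -0.19, 0, 0, 0.48], [-0.05, -0.95, -0.19, 0, 0, 0.56], [-0.05, -0.95, -0.19, 0, 0, 0.618]],
])

```text
time_s: 38.05
eef_pos: [475.9, 36.2, 190.3]
ee_rot: [-0.001, 0.512, 0.859, -0.0]
force: [0.1, 0.1, -0.0]
grip_width: 0.999
```

```bash
python3 -c "
from h import *
plan((459.5,-344.2,190),118.8)"
```

```text
t 38.05 at [475.9  36.2 190.3] psi 118.43 q [-0.17  0.25  1.7   0.    1.2  -0.67] go [-2.178e+00 -1.303e+00  1.000e-03] [-0.001 -0.001 -0.004] dist 380.7
```

Emit:
jog_arm([
  [[-0.72, -0.43, 0, 0, 0, 0], [-0.72, -0.43, 0, 0, 0, 0], [-0.72, -0.43, 0, 0, 0, 0], [-0.72, -0.43, 0, 0, 0, 0]],
])

```text
time_s: 38.38
eef_pos: [471.3, -94.8, 190.3]
ee_rot: [-0.001, 0.511, 0.859, -0.001]
force: [-0.3, 1.1, 1.1]
grip_width: 0.998
```

Emit:
jog_arm([
  [[-0.72, -0.43, 0, 0, 0, 0], [-0.72, -0.43, 0, 0, 0, 0], [-0.72, -0.43, 0, 0, 0, 0], [-0.72, -0.43, 0, 0, 0, 0]],
])

```text
time_s: 38.72
eef_pos: [466.5, -220.7, 190.0]
ee_rot: [-0.001, 0.511, 0.86, -0.001]
force: [0.2, 1.0, 0.2]
grip_width: 0.998
```

Emit:
jog_arm([
  [[-0.72, -0.43, 0, 0, 0, 0], [-0.72, -0.43, 0, 0, 0, 0], [-0.72, -0.43, 0, 0, 0, 0], [-0.72, -0.43, 0, 0, 0, 0], [-0.72, -0.43, 0, 0, 0, 0], [-0.72, -0.43, 0, 0, 0, 0]],
])

```text
time_s: 39.22
eef_pos: [462.7, -340.2, 190.3]
ee_rot: [-0.001, 0.509, 0.861, 0.0]
force: [0.4, -0.2, -0.4]
grip_width: 1.0
```

```bash
python3 look.py w24; python3 -c "
from h import *
plan((459.5,-344.2,60),118.8)"
```

```text
red not found
blue not found
green not found
purple x 460.7 y -342.5 yaw 118.9 size 79.2 49.1 tab [255.   0.]
t 39.2667 [ 462.7 -340.2  190.3] psi 118.86
t 39.27 at [ 463.  -339.8  190.8] psi 118.86 q [-0.84  0.45  1.4   0.    1.29 -1.34] go [-0.016 -0.034  0.872] [-0.    -0.001  0.001] dist 130.9
```

View pics/w24b.png

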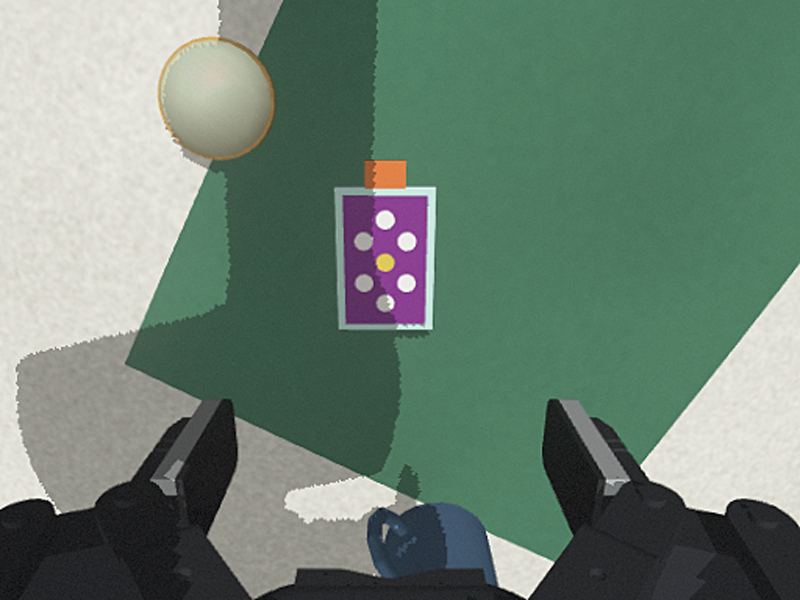

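```bash
python3 - <<'E'
from h import *
f=.64
T=np.load('T_w14.npy'); 
for z in (0,50,90): print(z,px2w('wrist',np.array([(605,265),(620,370),(650,412),(680,320)])*f,z,T)[:,:2].round().tolist())
T=np.load('T_w24.npy'); 
for z in (0,50,90): print(z,px2w('wrist',np.array([(370,515),(440,503)])*f,z,T)[:,:2].round().tolist())
E
```

```text
0 [[600.0, -486.0], [533.0, -510.0], [504.0, -536.0], [569.0, -540.0]]
50 [[612.0, -465.0], [555.0, -484.0], [531.0, -506.0], [586.0, -510.0]]
90 [[622.0, -448.0], [574.0, -464.0], [553.0, -483.0], [599.0, -486.0]]
0 [[547.0, -524.0], [587.0, -489.0]]
50 [[528.0, -486.0], [563.0, -456.0]]
90 [[513.0, -456.0], [543.0, -430.0]]
```

Emit:
jog_arm([
  [[-0.012, -0.03, 0.4, 0, 0, 0], [-0.012, -0.03, 0.865, 0, 0, 0], [-0.012, -0.03, 0.865, 0, 0, 0], [-0.012, -0.03, 0.865, 0, 0, 0], [-0.012, -0.03, 0.865, 0, 0, 0], [-0.012, -0.03, 0.865, 0, 0, 0], [-0.012, -0.03, 0.865, 0, 0, 0]],
])

```text
time_s: 39.85
eef_pos: [461.1, -345.3, 64.7]
ee_rot: [0.002, 0.509, 0.861, -0.001]
force: [-0.0, -0.0, 0.4]
grip_width: 0.996
```

```bash
python3 look.py w25; python3 -c "
from h import *
plan((460,-343.4,-1.5),118.8)"
```

```text
red not found
blue not found
green not found
purple x 460.6 y -342.5 yaw 118.8 size 80.0 49.6 tab [255.   0.]
t 39.9 [ 461.1 -345.3   64.7] psi 118.85
t 39.9 at [ 461.  -345.3   64.5] psi 118.85 q [-0.85  0.6   1.53  0.    1.01 -1.35] go [0.016 0.    0.44 ] [0.001 0.003 0.001] dist 66.0
```

Emit:
jog_arm([
  [[0.016, 0, 0.2, 0, 0, 0], [0.016, 0, 0.435, 0, 0, 0], [0.016, 0, 0.435, 0, 0, 0], [0.016, 0, 0.435, 0, 0, 0], [0.016, 0, 0.435, 0, 0, 0], [0.016, 0, 0.435, 0, 0, 0], [0.016, 0, 0.435, 0, 0, 0]],
])

```text
time_s: 40.48
eef_pos: [459.5, -343.3, -1.4]
ee_rot: [0.002, 0.509, 0.861, -0.001]
force: [-0.6, 0.5, -0.1]
grip_width: 1.001
```

Emit:
jog_arm([
  [[0, 0, 0, 0, 0, 0], [0, 0, 0, 0, 0, 0], [0, 0, 0, 0, 0, 0], [0, 0, 0, 0, 0, 0], [0, 0, 0, 0, 0, 0]],
], jaw=1)

```text
time_s: 40.9
eef_pos: [459.0, -342.7, -2.5]
ee_rot: [0.0, 0.509, 0.861, -0.0]
force: [-1.2, 2.2, 6.8]
grip_width: 0.69
```

Emit:
jog_arm([
  [[0, 0, -0.03, 0, 0, 0], [0, 0, -0.08, 0, 0, 0], [0, 0, -0.15, 0, 0, 0], [0, 0, -0.25, 0, 0, 0], [0, 0, -0.4, 0, 0, 0], [0, 0, -0.67, 0, 0, 0], [0, 0, -0.67, 0, 0, 0], [0, 0, -0.67, 0, 0, 0]],
])

```text
time_s: 41.57
eef_pos: [459.5, -343.3, 99.9]
ee_rot: [0.002, 0.509, 0.861, -0.001]
force: [0.2, -0.0, -1.3]
grip_width: 0.692
```

```bash
python3 look.py w26;  python3 -c "
from h import *
plan((468.3,55.1,100),-5.65)"
```

```text
red not found
blue not found
green not found
purple not found
t 41.6167 [ 459.5 -343.3   99.9] psi 118.82
t 41.62 at [ 458.8 -342.5   97.9] psi 118.82 q [-0.85  0.55  1.52 -0.    1.08 -1.35] go [ 2.292  1.333 -0.017] [1.000e-03 0.000e+00 1.383e+00] dist 397.8
```

View pics/w26b.png

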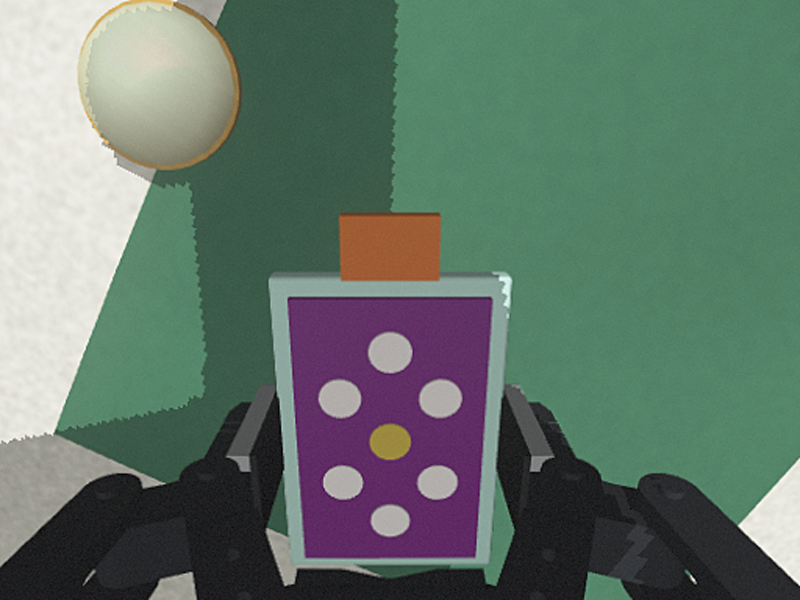

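Emit:
jog_arm([
  [[0.1, 0.05, -0.02, 0, 0, 0.04], [0.3, 0.17, -0.02, 0, 0, 0.1], [0.8, 0.46, -0.02, 0, 0, 0.17], [0.8, 0.46, -0.02, 0, 0, 0.24], [0.8, 0.46, -0.02, 0, 0, 0.31], [0.8, 0.46, -0.02, 0, 0, 0.38], [0.8, 0.46, -0.02, 0, 0, 0.45], [0.8, 0.46, -0.02, 0, 0, 0.5]],
])

```text
time_s: 42.28
eef_pos: [460.8, -203.3, 99.1]
ee_rot: [-0.001, 0.801, 0.599, -0.0]
force: [-0.0, -0.6, -1.1]
grip_width: 0.686
```

```bash
python3 -c "
from h import *
plan((470.9,55,100),-5.65)"
```

```text
t 42.28 at [ 460.8 -203.3   99.1] psi 73.54 q [-0.65  0.42  1.73 -0.    1.   -0.36] go [ 1.671 -0.423 -0.004] [-0.002  0.001  0.88 ] dist 258.5
```

Emit:
jog_arm([
  [[0.2, -0.05, 0, 0, 0, 0.06], [0.84, -0.21, 0, 0, 0, 0.12], [0.84, -0.21, 0, 0, 0, 0.18], [0.84, -0.21, 0, 0, 0, 0.24], [0.84, -0.21, 0, 0, 0, 0.31], [0.84, -0.21, 0, 0, 0, 0.38], [0.84, -0.21, 0, 0, 0, 0.45], [0.84, -0.21, 0, 0, 0, 0.5]],
])

```text
time_s: 42.95
eef_pos: [465.5, -73.8, 99.1]
ee_rot: [-0.001, 0.969, 0.246, -0.001]
force: [-0.6, 0.2, -1.0]
grip_width: 0.687
```

```bash
python3 -c "
from h import *
plan((470.9,55,100),-5.65)"
```

```text
t 42.95 at [465.5 -73.8  99.1] psi 28.52 q [-0.41  0.36  1.82 -0.    0.97  0.67] go [ 0.442 -0.737 -0.005] [-0.001  0.001  0.38 ] dist 128.9
```

Emit:
jog_arm([
  [[0.1, -0.17, 0, 0, 0, 0.06], [0.442, -0.737, 0, 0, 0, 0.12], [0.442, -0.737, 0, 0, 0, 0.18], [0.442, -0.737, 0, 0, 0, 0.25], [0.442, -0.737, 0, 0, 0, 0.32], [0.442, -0.737, 0, 0, 0, 0.38], [0.442, -0.737, 0, 0, 0, 0.38], [0.442, -0.737, 0, 0, 0, 0.38]],
])

```text
time_s: 43.62
eef_pos: [470.5, 54.6, 99.4]
ee_rot: [-0.0, 0.999, -0.046, -0.001]
force: [0.3, -0.3, -1.4]
grip_width: 0.689
```

```bash
python3 -c "
from h import *
plan((470.9,55,17.5),-5.65)"
```

```text
t 43.62 at [470.5  54.6  99.4] psi -5.22 q [-0.13  0.36  1.81 -0.    0.97  1.53] go [ 0.004 -0.003  0.546] [-0.     0.001  0.005] dist 81.9
```

Emit:
jog_arm([
  [[0.004, -0.003, 0.2, 0, 0, 0.003], [0.004, -0.003, 0.35, 0, 0, 0.003], [0.004, -0.003, 0.48, 0, 0, 0.003], [0.004, -0.003, 0.52, 0, 0, 0.003], [0.004, -0.003, 0.54, 0, 0, 0.003], [0.004, -0.003, 0.545, 0, 0, 0.003], [0.004, -0.003, 0.545, 0, 0, 0.003], [0.004, -0.003, 0.545, 0, 0, 0.003]],
])

```text
time_s: 44.28
eef_pos: [472.2, 54.8, 19.2]
ee_rot: [0.0, 0.999, -0.049, 0.001]
force: [-0.0, 1.2, -1.1]
grip_width: 0.692
```

```bash
python3 look.py w27 16;  python3 -c "
from h import *
plan((470.9,55,13.5),-5.65)"
```

```text
red not found
blue not found
green not found
purple x 466.6 y 54.9 yaw -5.3 size 84.2 52.2 tab [  0. 255.]
t 44.3333 [472.2  54.8  19.2] psi -5.63
t 44.33 at [472.2  54.8  19.2] psi -5.63 q [-0.13  0.5   1.87  0.    0.77  1.54] go [-0.008 -0.     0.038] [ 0.    -0.001  0.   ] dist 5.8
```

View pics/w27b.png

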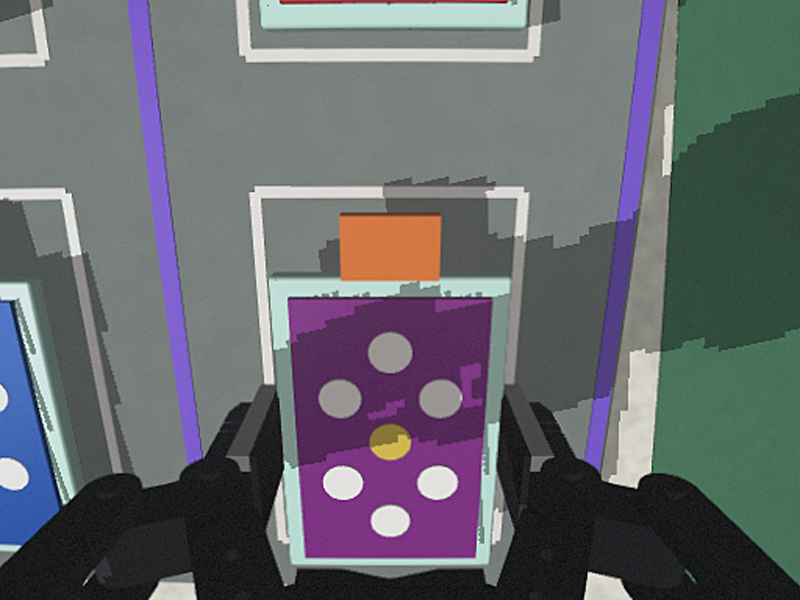

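Emit:
jog_arm([
  [[0.002, 0, 0.02, 0, 0, 0], [0.004, 0, 0.036, 0, 0, 0], [0.004, 0, 0.036, 0, 0, 0], [0.004, 0, 0.036, 0, 0, 0]],
])

```text
time_s: 44.67
eef_pos: [472.5, 54.8, 13.5]
ee_rot: [0.0, 0.999, -0.049, 0.0]
force: [-1.6, 0.2, 7.5]
grip_width: 0.687
```

Emit:
jog_arm([
  [[0, 0, 0, 0, 0, 0], [0, 0, 0, 0, 0, 0], [0, 0, 0, 0, 0, 0], [0, 0, 0, 0, 0, 0]],
], jaw=-1)

```text
time_s: 45.0
eef_pos: [472.2, 54.9, 12.8]
ee_rot: [-0.0, 0.999, -0.049, -0.0]
force: [-0.2, 0.3, 0.1]
grip_width: 1.001
```

Emit:
jog_arm([
  [[0, 0, -0.2, 0, 0, 0], [0, 0, -0.6, 0, 0, 0], [0, 0, -1, 0, 0, 0], [0, 0, -1, 0, 0, 0], [0, 0, -1, 0, 0, 0], [0, 0, -1, 0, 0, 0], [0, 0, -1, 0, 0, 0]],
])

```text
time_s: 45.58
eef_pos: [471.8, 54.9, 162.2]
ee_rot: [-0.0, 0.999, -0.049, -0.001]
force: [0.9, 0.4, -0.5]
grip_width: 1.002
```

```bash
python3 -c "
from h import *
plan((600,105,300),-5.65)"
```

```text
t 45.58 at [471.8  54.9 162.2] psi -5.65 q [-0.13  0.27  1.74  0.    1.13  1.54] go [ 0.817 -0.416 -0.919] [-0.     0.001  0.   ] dist 194.8
```

Emit:
jog_arm([
  [[0.81, -0.42, -0.92, 0, 0, 0], [0.81, -0.42, -0.92, 0, 0, 0], [0.81, -0.42, -0.92, 0, 0, 0], [0.81, -0.42, -0.92, 0, 0, 0], [0.81, -0.42, -0.92, 0, 0, 0], [0.81, -0.42, -0.92, 0, 0, 0], [0.81, -0.42, -0.92, 0, 0, 0]],
])

```text
time_s: 46.17
eef_pos: [599.6, 105.8, 298.9]
ee_rot: [0.0, 0.999, -0.049, -0.001]
force: [0.8, 0.1, -1.2]
grip_width: 1.002
```

```bash
python3 look.py w28 16; python3 -c "
from h import *
plan((450,367,200),-5.65)"
```

```text
red x 614.8 y 38.8 yaw -5.3 size 79.1 49.4 tab [  0. 255.]
blue x 478.9 y 177.8 yaw -5.5 size 79.2 49.7 tab [  0. 255.]
green x 630.5 y 163.6 yaw -5.8 size 78.7 49.9 tab [  0. 255.]
purple x 469.8 y 53.6 yaw -5.6 size 78.9 49.1 tab [  0. 255.]
t 46.2167 [599.6 105.8 298.9] psi -5.64
t 46.22 at [598.8 105.5 298.3] psi -5.64 q [-0.02  0.47  1.09 -0.    1.58  1.65] go [-1.156 -1.638  0.66 ] [0.    0.003 0.   ] dist 316.5
```

View pics/w28b.png

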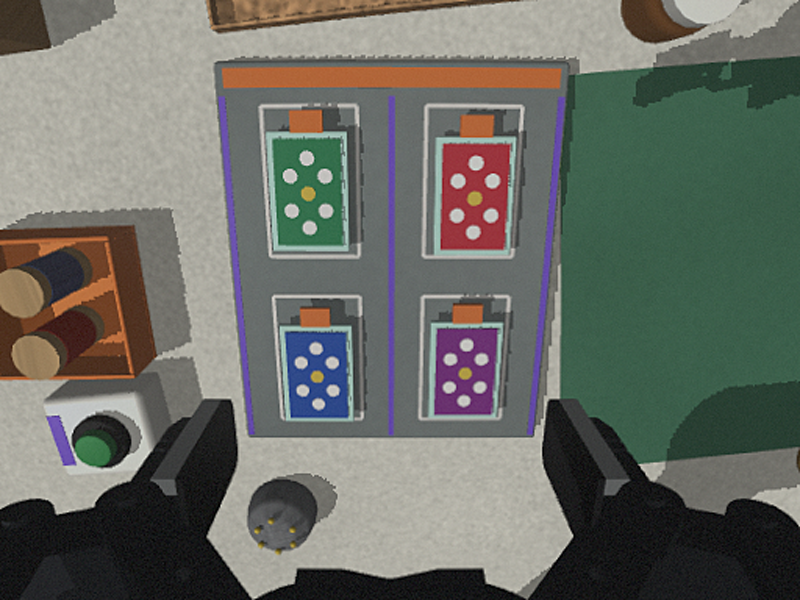

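```bash
python3 - <<'E'
import cv2
a=cv2.imread('pics/w28.png')
cv2.imwrite('pics/c1.png',cv2.resize(a[55:175,155:345],None,fx=4.2,fy=4.2,interpolation=cv2.INTER_CUBIC))
cv2.imwrite('pics/c2.png',cv2.resize(a[175:285,155:345],None,fx=4.2,fy=4.2,interpolation=cv2.INTER_CUBIC))
E
```

```text
(no output)
```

View pics/c1.png

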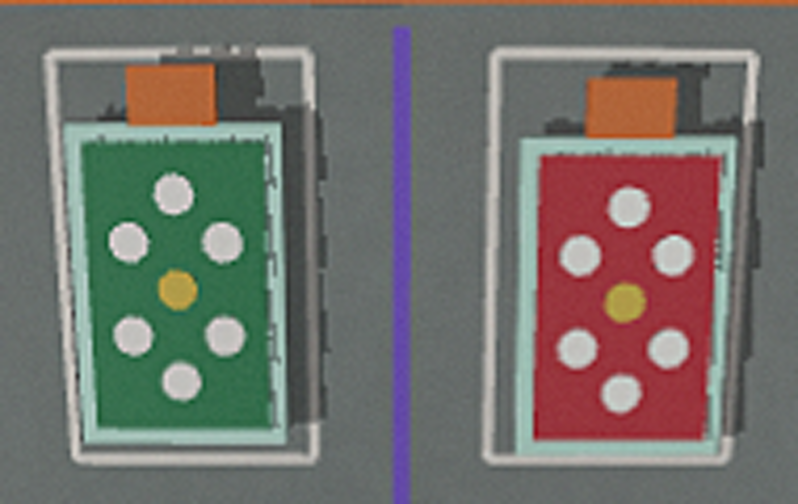

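View pics/c2.png

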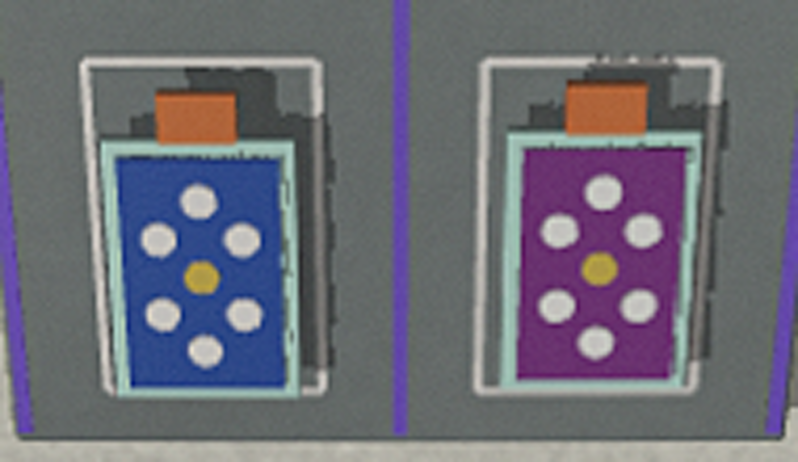

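```bash
python3 - <<'E'
from h import *
T=np.load('T_w28.npy'); im=cv2.imread('pics/w28.png')[:,:,::-1]
P=panels('wrist',im,T,16)
c1=lambda L:[(155+(u+.5)/4.2-.5,55+(v+.5)/4.2-.5) for u,v in L]
c2=lambda L:[(155+(u+.5)/4.2-.5,175+(v+.5)/4.2-.5) for u,v in L]
O={'green':c1([(50,53),(309,53),(316,459),(77,459)]),'red':c1([(493,53),(754,56),(727,459),(487,459)]),
'blue':c2([(85,64),(318,63),(323,388),(108,390)]),'purple':c2([(483,64),(718,64),(694,388),(478,388)])}
a=np.radians(-5.65)
for k in O:
    w=px2w('wrist',O[k],16,T)[:,:2]; d=np.array(P[k][:2])-w.mean(0)
    print(k,'outline centre',w.mean(0).round(1),'offset along bed x,y',np.round([d[0]*np.cos(a)+d[1]*np.sin(a),-d[0]*np.sin(a)+d[1]*np.cos(a)],1))
E
```

```text
red x 614.8 y 38.8 yaw -5.3 size 79.1 49.4 tab [  0. 255.]
blue x 478.9 y 177.8 yaw -5.5 size 79.2 49.7 tab [  0. 255.]
green x 630.5 y 163.6 yaw -5.8 size 78.7 49.9 tab [  0. 255.]
purple x 469.8 y 53.6 yaw -5.6 size 78.9 49.1 tab [  0. 255.]
green outline centre [636.8 163.1] offset along bed x,y [-6.3 -0.2]
red outline centre [624.6  39.7] offset along bed x,y [-9.6 -1.9]
blue outline centre [487.  177.8] offset along bed x,y [-8.1 -0.8]
purple outline centre [475.1  54.2] offset along bed x,y [-5.2 -1.2]
```

Emit:
jog_arm([
  [[-0.58, -0.82, 0.2, 0, 0, 0], [-0.58, -0.82, 0.2, 0, 0, 0], [-0.58, -0.82, 0.2, 0, 0, 0], [-0.58, -0.82, 0.2, 0, 0, 0], [-0.58, -0.82, 0.2, 0, 0, 0]],
], jaw=1)

```text
time_s: 46.63
eef_pos: [520.7, 239.9, 268.2]
ee_rot: [0.0, 0.999, -0.047, -0.003]
force: [0.5, -0.1, -0.2]
grip_width: 0.303
```

Emit:
jog_arm([
  [[-0.58, -0.82, 0.6, 0, 0, 0], [-0.58, -0.82, 0.6, 0, 0, 0], [-0.58, -0.82, 0.6, 0, 0, 0], [-0.58, -0.82, 0.6, 0, 0, 0], [-0.58, -0.82, 0.6, 0, 0, 0], [-0.58, -0.82, 0.6, 0, 0, 0], [-0.58, -0.82, 0.6, 0, 0, 0], [-0.58, -0.82, 0.6, 0, 0, 0]],
])

```text
time_s: 47.3
eef_pos: [451.3, 366.2, 181.5]
ee_rot: [-0.0, 0.999, -0.05, 0.0]
force: [0.3, 0.6, 0.4]
grip_width: -0.0
```

```bash
python3 look.py w29 16; python3 -c "
from h import *
plan((449,366.5,90),-5.65); save('scene','sc3.png')"
```

```text
red not found
blue x 479.4 y 178.4 yaw -5.5 size 79.6 50.9 tab [  0. 255.]
green not found
purple not found
t 47.35 [451.3 366.2 181.5] psi -5.76
t 47.35 at [451.5 366.2 181.6] psi -5.76 q [ 0.48  0.48  1.39 -0.    1.27  2.15] go [-0.017  0.     0.611] [-0.    -0.001 -0.001] dist 91.7
```

View pics/w29b.png

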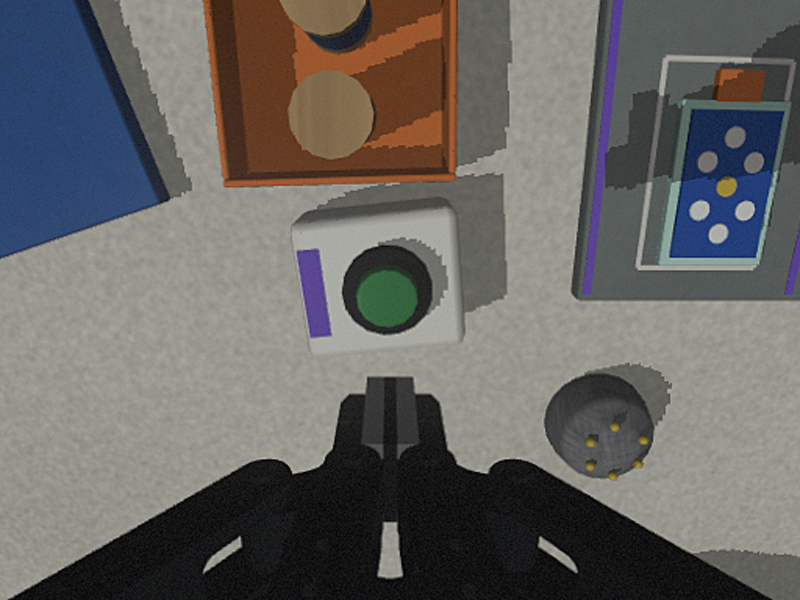

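View pics/sc3.png

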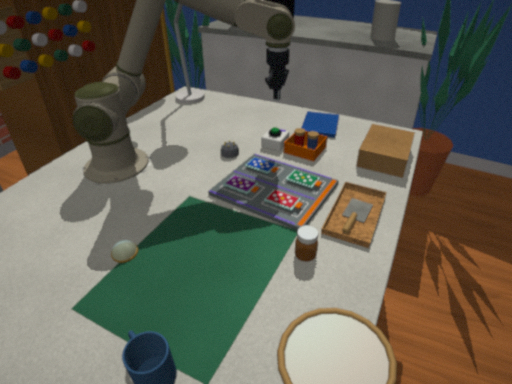

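```bash
python3 - <<'E'
from h import *
T=np.load('T_w29.npy'); p=px2w('wrist',[(388*.64,297*.64)],67,T); print(p); plan((p[0][0],p[0][1],75),-5.65)
E
```

```text
[[446.26306037 367.42070231  67.        ]]
t 47.4 at [451.4 366.3 181.6] psi -5.76 q [ 0.48  0.48  1.39 -0.    1.27  2.15] go [-0.036 -0.003  0.711] [-0.    -0.001 -0.001] dist 106.8
```

Emit:
jog_arm([
  [[-0.03, -0.003, 0.4, 0, 0, 0], [-0.03, -0.003, 0.69, 0, 0, 0], [-0.03, -0.003, 0.69, 0, 0, 0], [-0.03, -0.003, 0.69, 0, 0, 0], [-0.03, -0.003, 0.69, 0, 0, 0], [-0.03, -0.003, 0.69, 0, 0, 0], [-0.03, -0.003, 0.69, 0, 0, 0]],
])

```text
time_s: 47.98
eef_pos: [447.2, 368.8, 79.7]
ee_rot: [-0.001, 0.999, -0.049, 0.002]
force: [-0.2, -0.3, -0.1]
grip_width: -0.005
```

Emit:
jog_arm([
  [[0, 0, 0.03, 0, 0, 0], [0, 0, 0.06, 0, 0, 0], [0, 0, 0.08, 0, 0, 0], [0, 0, 0.08, 0, 0, 0], [0, 0, 0.08, 0, 0, 0]],
])

```text
time_s: 48.4
eef_pos: [446.0, 368.5, 65.5]
ee_rot: [-0.0, 0.999, -0.049, 0.0]
force: [0.5, -0.5, 1.8]
grip_width: -0.003
```

Emit:
jog_arm([
  [[0, 0, 0.02, 0, 0, 0], [0, 0, 0.03, 0, 0, 0], [0, 0, 0.035, 0, 0, 0], [0, 0, 0.035, 0, 0, 0], [0, 0, 0.035, 0, 0, 0], [0, 0, 0.035, 0, 0, 0]],
])

```text
time_s: 48.9
eef_pos: [446.2, 368.5, 61.0]
ee_rot: [-0.0, 0.999, -0.049, 0.0]
force: [-1.7, -1.3, 9.3]
grip_width: 0.002
```

Emit:
jog_arm([
  [[0, 0, 0.01, 0, 0, 0], [0, 0, 0.01, 0, 0, 0], [0, 0, 0.01, 0, 0, 0], [0, 0, 0.01, 0, 0, 0]],
])

```text
time_s: 49.23
eef_pos: [446.2, 368.6, 60.8]
ee_rot: [-0.0, 0.999, -0.049, 0.001]
force: [-5.3, -4.1, 21.5]
grip_width: 0.004
```

Emit:
jog_arm([
  [[0, 0, -0.3, 0, 0, 0], [0, 0, -0.8, 0, 0, 0], [0, 0, -1, 0, 0, 0], [0, 0, -1, 0, 0, 0], [0, 0, -1, 0, 0, 0], [0, 0, -1, 0, 0, 0], [0, 0, -1, 0, 0, 0]],
])

```text
time_s: 49.82
eef_pos: [445.4, 368.1, 207.1]
ee_rot: [0.001, 0.999, -0.049, -0.001]
force: [-0.9, 0.5, -1.0]
grip_width: -0.001
```

```bash
python3 -c "
from h import *
plan((600,105,300),-5.65)"
```

```text
t 49.82 at [445.4 368.1 207.1] psi -5.65 q [0.49 0.45 1.37 0.   1.33 2.16] go [ 1.197  1.645 -0.62 ] [0.001 0.001 0.   ] dist 319.0
```

Button bottomed out at 21 N. Now a last look from above the bed.

Emit:
jog_arm([
  [[0.6, 0.82, -0.31, 0, 0, 0], [0.6, 0.82, -0.31, 0, 0, 0], [0.6, 0.82, -0.31, 0, 0, 0], [0.6, 0.82, -0.31, 0, 0, 0], [0.6, 0.82, -0.31, 0, 0, 0]],
])

```text
time_s: 50.23
eef_pos: [526.1, 232.5, 254.9]
ee_rot: [0.001, 0.999, -0.052, 0.0]
force: [0.9, 0.4, 0.1]
grip_width: -0.006
```

Emit:
jog_arm([
  [[0.6, 0.82, -0.31, 0, 0, 0], [0.6, 0.82, -0.31, 0, 0, 0], [0.6, 0.82, -0.31, 0, 0, 0], [0.6, 0.82, -0.31, 0, 0, 0], [0.6, 0.82, -0.31, 0, 0, 0], [0.6, 0.82, -0.31, 0, 0, 0], [0.6, 0.82, -0.31, 0, 0, 0], [0.6, 0.82, -0.31, 0, 0, 0]],
])

```text
time_s: 50.9
eef_pos: [600.2, 107.1, 300.5]
ee_rot: [-0.0, 0.999, -0.049, -0.001]
force: [-0.5, -0.0, -0.2]
grip_width: 0.001
```

```bash
python3 look.py w30 16; python3 -c "
from h import *
save('scene','sc4.png')"
```

```text
red x 615.2 y 38.7 yaw -5.4 size 79.3 49.4 tab [  0. 255.]
blue x 478.6 y 177.7 yaw -5.5 size 79.5 49.9 tab [  0. 255.]
green x 630.7 y 163.5 yaw -5.7 size 79.0 50.0 tab [  0. 255.]
purple x 469.6 y 53.5 yaw -5.4 size 79.3 49.1 tab [  0. 255.]
t 50.95 [600.2 107.1 300.5] psi -5.56
```

View pics/w30b.png

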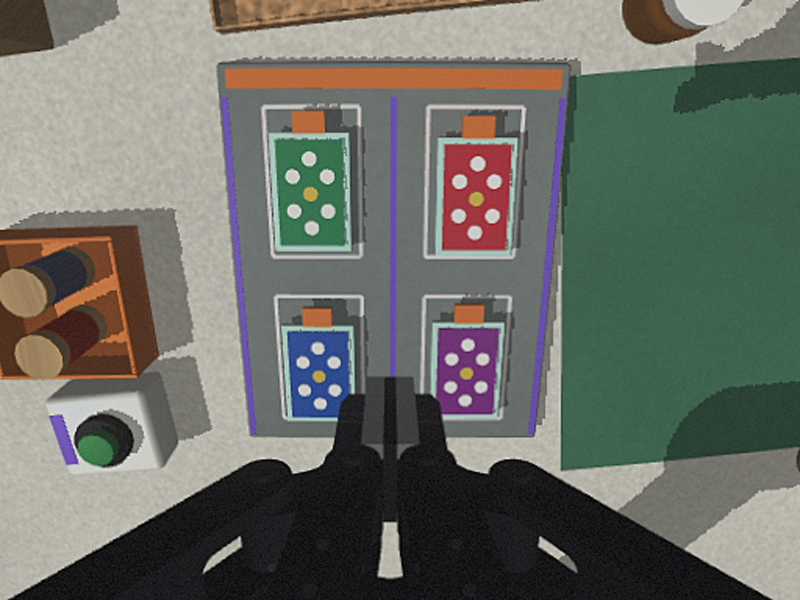

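View pics/sc4.png

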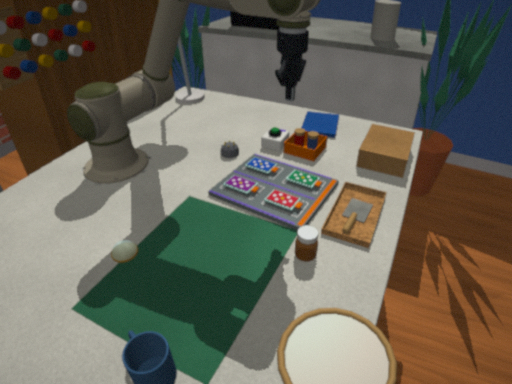

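All four panels lie in their outlines with tabs to the stripe. The bobbins are in the box, and the magnifier and jar have not moved.

```bash
python3 -c "
from h import *
print(order.finish_job()); print(ctrl.sense()['time_s'])"
```

```text
the job is handed in; nothing more can be done
None
the job is handed in; nothing more can be done
```

I put both bobbins in the bead box and laid all four panels on the bed. Each sits in its own outline with its tab to the stripe. Then I pressed the start button to its stop and handed the job in at about 51 s; no verdict was reported.

- **Panels:** In the last wrist picture their origins sat 5 to 10 mm from the outline centres, away from the stripe. Sideways they were within 2 mm, with yaw within 0.3° of the bed.
- **Aim point:** I aimed about 5.5 mm back from the outline centre, so that slab and tab together sit central. That is my reading of where the bay point is. If the bay point is the outline centre itself, red is still within limits, but only just: its tab would be about 42.4 mm along against the required 42 mm.
- **Measurement disagreement:** Red and blue read about 2 mm differently along x from opposite viewing directions. The fixed cameras differed from each other and from the wrist camera by up to about 18 mm, so I used the wrist camera for everything.
- **Button:** It stopped 6 mm down at about 21 N, where full travel needs about 5 N.
- **Rest of the desk:** The magnifier and jar showed no visible shift, and I saw no panel knocked aside. The arm was clear of everything at hand-in.

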